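# Push a glass pane home under the curing lamp and hang up the pusher

### The arm

A 6-joint arm with a two-finger parallel gripper is mounted at the origin on the work surface. World frame = base frame: x ahead of the robot, y to its left, z up, the work surface at z = 0. Lengths are in m, angles in rad, forces in N, time in s.
With the tool pointing down it reaches from about 0.3 to 0.95 m from the base axis. Payload 3.1 kg.
Tool frame: the origin (TCP) lies at the very end of the fingers, on their centre line; the grasp point (between the pads) lies 19 mm behind it; z points along the fingers, y is the line along which they close (so a half turn about z gives the same grasp; the last joint's range is limited). The gripper opens to 85 mm and grips with 20 to 120 N. Pads are 22 mm wide; open, the fingers measure 114 mm over their backs; the gripper's body (76 mm by 85 mm) begins 54 mm behind the grasp point. The pads swing forward as they close: fully open they stand 13 mm farther back than shut.
Start: joints at [1.208, 0.308, 1.634, -0, 1.2, -0.07], TCP at [0.18, 0.598, 0.231] pointing down, gripper open.
Joint ranges: [-3.06, 3.06], [-0.79, 1.96], [0.05, 2.63], [-1.19, 4.34], [0.05, 2.64], [-2.94, 2.94]. Speed limits (rad/s): [2.79, 2.79, 3.14, 3.14, 3.14, 3.14].

### API

Orientations are given as a unit quaternion [x, y, z, w].
In Python, from rig import bot, imaging gives the robot as it stands.
- The arm moves only by the tool apply_moves, never from a script. Its argument "increments" is a list of rows, each an object with "gripper": the opening, from 0 (shut) to 1 (fully open); "travel": the shift along the tool's x, y, z in units of 40 mm (1.0 is 40 mm), a list of three; "roll": the turn about the tool's z in units of 6 degrees (1.0 is 6 degrees). In form: [{"gripper": gripper, "travel": [x, y, z], "roll": roll}, ...]. A call has 1 to 8 rows; each row shifts and turns the commanded pose from where the row before left it, along the tool's axes as they then stand; what a row does not reach is not made up. A row lasts 1/12 s, in which the tool goes at most 41.7 mm and 7.16 degrees, less where a joint would pass 70% of its speed; a pose out of reach is approached as far as the arm can. A call is refused whole if a number of a shift passes 1 or a number of a turn 1, either way. A call with a gripper value outside its range is refused whole. The fingers move at their own pace and stop on an object; "newtons" is the grip in N (left out, the last holds). Time passes only in rows, so rows that do not move let the fingers close. It gives the time, the measured TCP pose, the force, the opening and the grip force at its end, in the units of the state.
- bot.sense(): the state, without advancing time (a new reading comes with each control period).
- imaging.camera(name): name is "scene" or "top" or "wrist"; returns a dict with "frame" (420x560x3 uint8, red, green, blue), "camera_matrix" (3x3 intrinsics, pixels), "k1" (the pictures are not rectified: a ray, as slopes to the right and down, at radius r is drawn at 1 + k1 r^2 times it, then the intrinsics apply), "T" (4x4, takes a point from camera to world coordinates). Camera axes: x right, y down, z forward; pixel columns grow to the right and rows downward; lengths in m; the calibration is good to about 2 mm. A picture is of the moment at which its call begins. There is no depth.
- bot.finish_job(): hands the job in; it is judged then, once.
The state is a dict: "clock": time; "joint_pos": joint angles; "joint_velocities": joint speeds; "tau": joint torques, N m; "eef_pos": TCP position; "tool_rot": TCP orientation; "ft_force": force on the tool from outside, world axes, zero at the start; "moment": the same for the moment, N m; "grip_width": finger opening in m; "grip_force": force on a finger pad.
Only numpy, scipy, OpenCV 4.12 (cv2) and the standard library are available. Lean on these libraries where they do the work, as an engineer would, in place of code of your own. Each camera call takes 0.05 s, during which the arm holds its last target. There are 200 camera calls.

### The job

Using the orange-handled pusher and never touching the glass with the robot itself, slide the glass pane flat along the bench, in through the mouth under the low curing lamp, until its leading short edge is gently up against the red stop bar at the far end. Then hang the pusher by its eye on the steel peg of the stand and let go. Leave the blue spray can, the jar, the pliers and the folding rule where they are.

Things in the scene. Friction and masses are not known exactly. Their poses are not given: they have to be found in the camera images.
- lamp: Fixed curing lamp, finned grey head. Origin on the bench under the head's centre; own +x is the direction in which the pane is pushed, z up. Head 130 mm long (x -65 to +65), 160 wide (y), underside 14 above the bench, top 64, fins to 76. Rigid.
- lamp_mouth (a point): Centre of the mouth, on the bench at lamp x = -65 mm; axes as the lamp's. Two rigid side rails 14 mm high run from here to 182 mm further along x, inner faces 60 mm either side of the centre line. At the mouth they flare forwards and outwards, 12 mm high, to 37 mm before the mouth and 85 mm either side.
- stop (a point): Middle of the near face of the red stop bar, on the bench at lamp x = +105 mm (40 mm beyond the head); axes as the lamp's. Bar 14 mm high, rigid, across between the rails. A pane fully home has its centre 70 mm before this point and its trailing edge 30 mm inside the mouth.
- pane: Loose glass pane with brown border, 140 (own x) by 100 (own y) by 8 mm thick, about 0.28 kg, lying flat on the carpeted bench before the lamp's mouth. Origin: centre of its underside. Either short edge may lead. Its x axis is within about 0.4 rad of the lamp's at the start.
- pusher: Loose pusher tool, about 0.22 kg, standing on its foot. Origin: centre of the foot's underside; x along the foot, y across, z up. Foot: aluminium plate 160 (x) by 50 (y) by 6 mm, same at both ends. In its middle an upright orange handle, 50 (x) by 12 (y) mm, 118 mm high over all.
- pusher_eye (a point): Centre of the square eye that goes right through the handle along the pusher's y: 30 x 30 mm, from 50 to 80 mm above the foot's underside (centre at 65); axes as the pusher's.
- pusher_grip (a point): Centre of the handle's solid grip block above the eye, to be gripped across its 12 mm: 50 x 12 x 38 mm, from 80 to 118 mm above the foot's underside (centre at 99); axes as the pusher's.
- stand: Fixed stand: wooden base 90 x 90 x 12 mm, steel post 14 mm thick. Origin on the bench under the post. From the post's top a round steel peg, 8 mm thick, points along the stand's own +x; its axis rises from 200 mm at the post to 212 mm at the free tip, 75 mm from the post's axis. Nothing stands above it.
- peg_tip (a point): Free tip of the peg, on its axis (212 mm up, 75 mm from the post's axis); axes as the stand's.
- can: Bystander: upright blue spray can, 56 mm thick, 170 mm tall. Origin: centre of its underside.
- jar: Bystander: upright amber jar with black cap, 50 mm thick, 95 mm tall. Origin: centre of its underside.
- pliers: Bystander: pliers with red handles, 170 mm long (own x, -88 to +83), 40 wide, 14 high, lying flat. Origin: underside, mid-length.
- rule: Bystander: white folding rule 160 (own x) x 18 x 14 mm, lying flat. Origin: centre of its underside.
There are look-alikes about, which are no part of the job. What is shaped like the pusher but black or green is not meant. Several things look just like the pane: the one meant starts nearest to the robot's base.

How it is judged:
By the outcome, as a careful person would: the job done as asked, in the order asked, and still so for the second after the job is handed in, with the robot touching nothing.
It also fails if it takes over 64 s, if anything falls off the work surface, if the arm or the gripper's body presses on something with over 40 N, if the wrist force passes 120 N, or if a joint passes its speed limit or range.

## Working session

There is one attempt and no reset: what is moved stays moved. The work goes in short steps, Python scripts to look and compute and a tool call to move; the robot and the scene stay as the last step left them, time stands still between calls to the robot, and variables do not carry over. Pictures are saved under pics/ and viewed, at most 10 in all, crops included, and the job is handed in when it is done.

Besides the shell and the picture viewer there is one more tool, called in YAML: its name, and indented under it one key for each argument. apply_moves: Moves the arm, as the interface text tells. Its arguments: {"type":"object","properties":{"increments":{"type":"array","items":{"type":"object","properties":{"gripper":{"type":"number"},"travel":{"type":"array","items":{"type":"number"}},"roll":{"type":"number"}}}},"newtons":{"type":"number"}},"required":["increments"]}

```bash
ls; mkdir -p pics
cat > h.py <<'E'
import numpy as np, cv2
from rig import bot, imaging
def save(c,n): cv2.imwrite(f'pics/{n}.png',cv2.cvtColor(c['frame'],cv2.COLOR_RGB2BGR))
def ray(c,uv):
    uv=np.atleast_2d(np.float64(uv));K=c['camera_matrix'];T=c['T']
    d=(uv-[K[0,2],K[1,2]])/[K[0,0],K[1,1]]
    s=d.copy()
    for _ in range(30): s=d/(1+c['k1']*(s**2).sum(1,keepdims=True))
    v=np.c_[s,np.ones(len(s))]@T[:3,:3].T
    return T[:3,3],v
def onz(c,uv,z):
    o,v=ray(c,uv); return o+v*((z-o[2])/v[:,2])[:,None]
def proj(c,P):
    P=np.atleast_2d(np.float64(P));T=c['T'];q=(P-T[:3,3])@T[:3,:3];s=q[:,:2]/q[:,2:]
    s=s*(1+c['k1']*(s**2).sum(1,keepdims=True));K=c['camera_matrix']
    return s*[K[0,0],K[1,1]]+[K[0,2],K[1,2]]
def tri(c1,u1,c2,u2):
    o1,v1=ray(c1,u1);o2,v2=ray(c2,u2);v1=v1[0]/np.linalg.norm(v1);v2=v2[0]/np.linalg.norm(v2)
    A=np.c_[v1,-v2];t=np.linalg.lstsq(A,o2-o1,rcond=None)[0]
    p,q=o1+v1*t[0],o2+v2*t[1];return (p+q)/2,np.linalg.norm(p-q)
E
python3 - <<'E'
from h import *
import pickle
cs={n:imaging.camera(n) for n in('scene','top','wrist')}
pickle.dump(cs,open('c0.pkl','wb'))
for n in cs: save(cs[n],n+'0');print(n,cs[n]['camera_matrix'].round(1).tolist(),cs[n]['k1'],cs[n]['T'].round(3).tolist())
a=np.hstack([cs['top']['frame'],cs['scene']['frame']])
s=bot.sense();print(s)
E
```

```text
pics
scene [[527.2, 0.0, 279.0], [0.0, 527.2, 214.4], [0.0, 0.0, 1.0]] -0.20008938613322022 [[-0.608, 0.492, -0.623, 1.413], [0.794, 0.38, -0.474, 0.544], [0.003, -0.783, -0.622, 1.004], [0.0, 0.0, 0.0, 1.0]]
top [[529.2, 0.0, 277.1], [0.0, 529.2, 209.5], [0.0, 0.0, 1.0]] 0.05190258141772257 [[0.007, -0.99, 0.143, 0.342], [-1.0, -0.008, -0.007, -0.106], [0.008, -0.143, -0.99, 1.693], [0.0, 0.0, 0.0, 1.0]]
wrist [[326.1, 0.0, 277.9], [0.0, 326.1, 209.5], [0.0, 0.0, 1.0]] 0.0018465274596732074 [[0.288, 0.916, 0.277, 0.109], [0.957, -0.275, -0.086, 0.62], [-0.002, 0.29, -0.957, 0.373], [0.0, 0.0, 0.0, 1.0]]
{'clock': 0.15, 'joint_pos': array([ 1.20830718e+00,  3.08855436e-01,  1.63488549e+00, -3.80601374e-05,
        1.19970573e+00, -6.96957229e-02]), 'joint_velocities': array([ 0.00266672, -0.00353412, -0.0044586 , -0.00185985,  0.00126518,
        0.00080197]), 'tau': array([-3.42715066e-04, -4.15799689e+01, -2.77145576e+01, -3.40451959e-05,
        5.96420607e-03, -1.37961045e-06]), 'eef_pos': array([0.18019654, 0.5977833 , 0.23028361]), 'tool_rot': array([ 1.45867437e-01,  9.89303710e-01, -9.09242201e-04, -1.81446401e-04]), 'ft_force': array([-0.5747812 , -0.28766356,  0.21034087]), 'moment': array([ 0.02529509,  0.0223769 , -0.03473534]), 'grip_force': 0.0, 'grip_width': 0.08527137150136578}
```

View pics/top0.png

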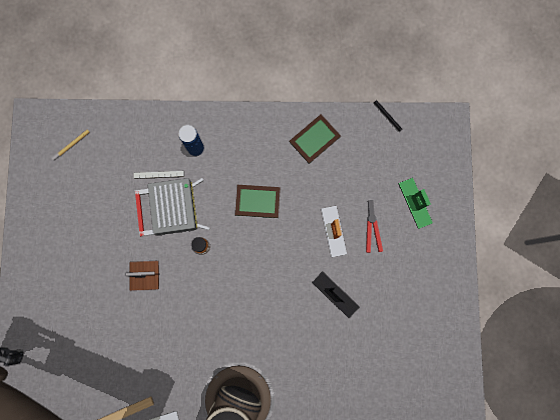

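View pics/scene0.png

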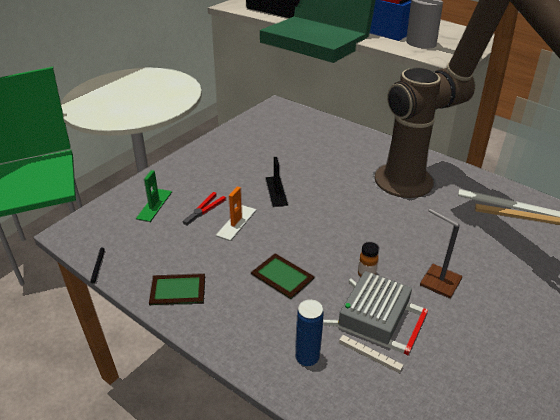

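Top view: the orange pusher is at (334,231), with look-alikes in black at (336,295) and green at (415,203). The pane nearest the base is at (258,201), and the other pane is at (315,138). The lamp is at (172,205), the stop at (140,212) and the stand at (144,275). I choose the orange pusher at (334,231) and the pane at (258,201), and check them in a close crop.

Run:
```python
from h import *
import pickle
cs=pickle.load(open('c0.pkl','rb'))
c=cs['top']
f=c['frame'][165:300,115:360]
cv2.imwrite('pics/topcrop.png',cv2.cvtColor(cv2.resize(f,None,fx=3.2,fy=3.2,interpolation=cv2.INTER_CUBIC),cv2.COLOR_RGB2BGR))
def masks(c):
    h=cv2.cvtColor(c['frame'],cv2.COLOR_RGB2HSV);H,S,V=h[...,0].astype(int),h[...,1],h[...,2]
    return dict(red=((H<6)|(H>174))&(S>170)&(V>110),orange=(H>=7)&(H<20)&(S>150)&(V>120),green=(H>50)&(H<85)&(S>80)&(V>40),white=(S<40)&(V>150),brown=((H<14)|(H>170))&(S>70)&(V<90)&(V>15))
for n in('top','scene'):
  c=cs[n]
  for k,m in masks(c).items():
    m=m.astype(np.uint8)
    cn,_=cv2.findContours(m,cv2.RETR_EXTERNAL,cv2.CHAIN_APPROX_NONE)
    for q in cn:
      if cv2.contourArea(q)>50:
        r=cv2.minAreaRect(q); print(n,k,cv2.contourArea(q),np.round(r[0],1),np.round(r[1],1),round(r[2],1))
```

```text
top red 87.0 [139. 212.] [36.4  3.7] 84.0
top green 227.5 [257.1 200.6] [33.1 21.3] 3.6
top green 785.5 [417.9 201.7] [49.8 21.5] 65.7
top green 662.0 [314.8 137.9] [21.6 33. ] 49.1
top white 85.5 [168.5 415.5] [ 7. 19.] 90.0
top white 79.0 [227.5 413.5] [11. 39.] 90.0
top white 74.5 [490.5 410.5] [17.7 10. ] 86.4
top white 222.5 [486.5 314.5] [33. 15.] 90.0
top white 257.5 [336.4 244.5] [21.9 16.3] 77.5
top white 211.5 [330.  214.9] [17.5 16.2] 77.5
top white 60.5 [156.8 206.4] [41.4  2.8] 83.3
top white 68.5 [161.9 205.5] [41.4  2.7] 83.7
top white 74.0 [172.3 204.5] [41.4  2.7] 83.3
top white 65.5 [167.1 204.5] [41.3  2.7] 83.4
top white 73.0 [177.5 203.4] [41.4  2.9] 83.3
top white 67.5 [182.7 202.6] [41.3  2.9] 83.2
top white 215.0 [158. 174.] [ 5.4 50.2] 87.7
top white 318.0 [  2.1 184.2] [ 8.6 71.3] 4.4
top white 218.0 [186.9 132.8] [16.5 17. ] 63.4
top white 17117.5 [495. 150.] [293.8 172.2] 52.5
top white 188.5 [445.4  10.4] [26.1 20.4] 3.4
top white 12561.5 [191.4  50.2] [294.  100.1] 0.5
top brown 1215.5 [257.1 200.8] [42.4 30.7] 4.4
top brown 1176.0 [314.5 138.2] [29.7 42
[... 956 characters left out ...]
3  5.5] 13.1
scene white 71.0 [466.7 193.1] [17.   5.6] 14.0
scene white 5828.5 [132.5 102.7] [ 57.  138.5] 68.2
scene white 977.0 [404.9  49.1] [93.7 15.7] 14.9
scene white 57.5 [488.9  47.2] [ 4.5 25.5] 26.6
scene white 503.0 [449.6  35.4] [25.7 25.7] 14.0
scene white 519.0 [248.8   9.1] [75. 15.] 13.1
scene brown 1370.0 [176.5 288.6] [28.4 55.8] 88.4
scene brown 1276.0 [ 91.2 324.4] [124.8  19.8] 68.7
scene brown 1302.0 [281.9 274.8] [56.1 30.2] 30.5
scene brown 53.0 [425.3 187. ] [10. 22.] 29.1
scene brown 109.0 [399.4 175.1] [43.9 22.1] 10.1
scene brown 58.0 [423.2 109.3] [24.6 14.6] 29.4
scene brown 76.0 [549.5  25.3] [18.3 23.4] 39.8
scene brown 1748.0 [492.6  84.6] [ 22.3 166.9] 10.6
```

View pics/topcrop.png

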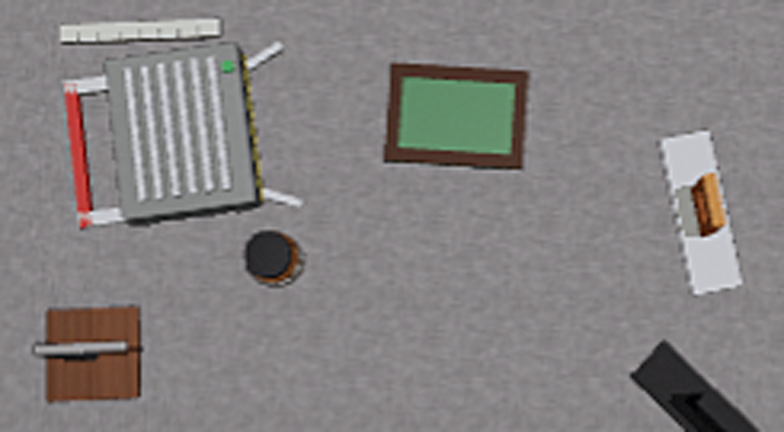

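The crop confirms both choices: the orange handle on a white foot at crop (705,210), and the near pane at crop (457,115). The peg points right in the top view, from about (126,274) to (155,274). Next I measure poses.

Run:
```python
from h import *
import pickle
cs=pickle.load(open('c0.pkl','rb'))
def hsv(c):
    h=cv2.cvtColor(c['frame'],cv2.COLOR_RGB2HSV);return h[...,0].astype(int),h[...,1].astype(int),h[...,2].astype(int)
def blobs(m,amin):
    cn,_=cv2.findContours(m.astype(np.uint8),cv2.RETR_EXTERNAL,cv2.CHAIN_APPROX_NONE)
    return [q for q in cn if cv2.contourArea(q)>amin]
def rectw(c,pts,z):
    P=onz(c,pts,z)[:,:2]; r=cv2.minAreaRect((P*1000).astype(np.float32)); return np.round(r[0],1),np.round(r[1],1),round(r[2],2)
for n in('top','scene'):
  c=cs[n];H,S,V=hsv(c)
  roi={'top':(225,180,290,225),'scene':(240,245,330,305)}[n]
  m=((H<14)|(H>170))&(S>70)&(V<90)
  k=np.zeros_like(m);k[roi[1]:roi[3],roi[0]:roi[2]]=1;m&=k
  q=np.vstack(blobs(m,300))[:,0];print(n,'pane',rectw(c,q,.008))
  roi={'top':(318,200,352,262),'scene':(214,200,260,245)}[n]
  m=(S<40)&(V>130);k[:]=0;k[roi[1]:roi[3],roi[0]:roi[2]]=1;m&=k
  q=np.vstack(blobs(m,60))[:,0];print(n,'foot',rectw(c,q,.006))
  m=(H>=5)&(H<22)&(S>120)&(V>60)&k
  q=np.vstack(blobs(m,20))[:,0];print('   orange',cv2.minAreaRect(q))
  m=((H<6)|(H>174))&(S>150)&(V>90);b=[q for q in blobs(m,80) if (120<q[0,0,0]<160 if n=='top' else 390<q[0,0,0]<440)]
  q=np.vstack(b)[:,0];print(n,'stop',rectw(c,q,.014))
# fins
t=[[156.8,206.4],[161.9,205.5],[167.1,204.5],[172.3,204.5],[177.5,203.4],[182.7,202.6]]
s=[[361.6,290.1],[367.4,292.7],[373.7,295.1],[379.9,297.2],[386.3,299.4],[392.5,302.]]
print('fins',np.mean(t,0),tri(cs['top'],np.mean(t,0),cs['scene'],np.mean(s,0)))
print('fin T', onz(cs['top'],t,.076).round(4).tolist(),'\nS',onz(cs['scene'],s,.076).round(4).tolist())
# stand
c=cs['top'];H,S,V=hsv(c);m=((H<18)|(H>170))&(S>90)&(V>50);k=np.zeros_like(m);k[255:297,125:165]=1
q=np.vstack(blobs(m&k,50))[:,0];print('base',rectw(c,q,.012))
a=cs['scene']['frame'][190:300,340:480];b=cs['top']['frame'][255:297,115:170]
A=cv2.resize(a,(560,440),interpolation=cv2.INTER_CUBIC);B=cv2.resize(b,(0,0),fx=4,fy=4,interpolation=cv2.INTER_CUBIC)
B=np.vstack([B,np.zeros((440-B.shape[0],B.shape[1],3),np.uint8)])
cv2.imwrite('pics/stand.png',cv2.cvtColor(np.hstack([A,B]),cv2.COLOR_RGB2BGR))
```

```text
top pane (array([614.2, -52.6]), array([137.1,  99.9]), 86.61)
top foot (array([ 520.8, -302. ]), array([106.5, 197.6]), 89.74)
   orange ((335.52349853515625, 228.60586547851562), (18.113697052001953, 7.2671709060668945), 77.47119140625)
top stop (array([574.1, 322.2]), array([117.9,  13.6]), 8.67)
scene pane (array([613.2, -52.1]), array([143.1, 101.6]), 87.27)
scene foot (array([ 517.3, -305. ]), array([164. ,  63.4]), 11.21)
   orange ((235.30203247070312, 212.22842407226562), (25.29270362854004, 11.257034301757812), 85.91438293457031)
scene stop (array([567.6, 322.4]), array([137.5,  13.1]), 8.26)
fins [169.71666667 204.48333333] (array([0.58937205, 0.21351357, 0.07670752]), np.float64(0.0008680854470215022))
fin T [[0.583, 0.2533, 0.076], [0.5859, 0.2378, 0.076], [0.5892, 0.2221, 0.076], [0.5893, 0.2061, 0.076], [0.5929, 0.1903, 0.076], [0.5955, 0.1744, 0.076]] 
S [[0.5941, 0.1731, 0.076], [0.5931, 0.1888, 0.076], [0.5908, 0.2051, 0.076], [0.5878, 0.2205, 0.076], [0.5849, 0.2365, 0.076], [0.5833, 0.2526, 0.076]]
base (array([374.4, 298.3]), array([87.9, 87.2]), 2.88)
```

View pics/stand.png

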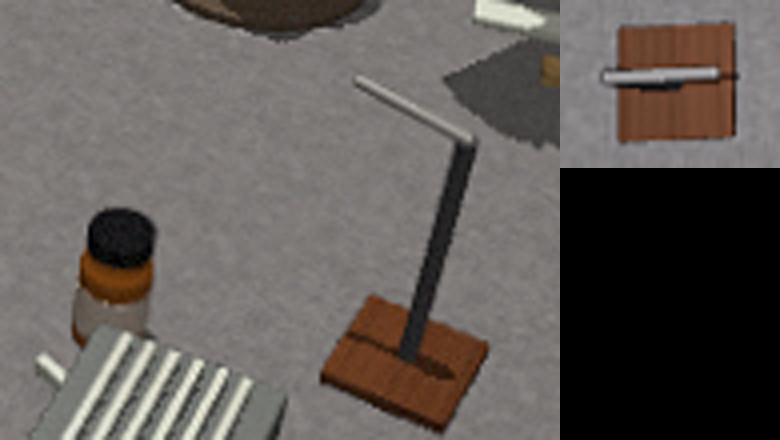

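The stand crop shows the peg tip at scene (429.4,210.1) / top (154.5,273.2) and the post end at scene (458,225.5) / top (125.8,274.3). Now I refine the pusher and stand.

Run:
```python
from h import *
import pickle
cs=pickle.load(open('c0.pkl','rb'))
for n,roi in(('top',(318,202,350,262)),('scene',(214,200,260,243))):
  c=cs[n];h=cv2.cvtColor(c['frame'],cv2.COLOR_RGB2HSV).astype(int)
  g=cv2.cvtColor(c['frame'],cv2.COLOR_RGB2GRAY)[roi[1]:roi[3],roi[0]:roi[2]]
  m=((h[...,1]<40)&(h[...,2]>150))[roi[1]:roi[3],roi[0]:roi[2]]
  cn,_=cv2.findContours(m.astype(np.uint8),cv2.RETR_EXTERNAL,cv2.CHAIN_APPROX_NONE)
  q=np.vstack([x for x in cn if cv2.contourArea(x)>60])[:,0]+roi[:2]
  P=(onz(c,q,.006)[:,:2]*1000).astype(np.float32);print(n,cv2.minAreaRect(P))
tip=tri(cs['top'],[154.5,273.2],cs['scene'],[429.4,210.1]);po=tri(cs['top'],[125.8,274.3],cs['scene'],[458,225.5]);print(tip,po)
f=lambda uv,z:onz(cs['top'],uv,z)[0].round(4)
print('jar',f([197.5,245],.095),'can',f([187,133],.17),'stopred',f([139,212],.014))
print('tipT',f([154.5,273.2],.212),f([125.8,274.3],.2), onz(cs['scene'],[429.4,210.1],.212),onz(cs['scene'],[458,225.5],.2))
```

```text
top ((519.2220458984375, -298.3100891113281), (159.6600799560547, 52.23301696777344), 11.706969261169434)
scene ((516.846923828125, -299.3975524902344), (159.76268005371094, 51.40391540527344), 11.671346664428711)
(array([0.37534594, 0.22365368, 0.21049141]), np.float64(0.003182553721708095)) (array([0.37271645, 0.3041936 , 0.19943229]), np.float64(0.0009956256774953825))
jar [0.4635 0.1225 0.095 ] can [0.7892 0.1519 0.17  ] stopred [0.5737 0.3227 0.014 ]
tipT [0.376  0.2218 0.212 ] [0.3729 0.3036 0.2   ] [[0.37626776 0.22555622 0.212     ]] [[0.37310551 0.30477111 0.2       ]]
```

apply_moves:
  increments:
    - {"gripper": 1,"travel": [-0.6,-0.79,-0.25],"roll": 0}
    - {"gripper": 1,"travel": [-0.6,-0.79,-0.25],"roll": 0}
    - {"gripper": 1,"travel": [-0.6,-0.79,-0.25],"roll": 0}
    - {"gripper": 1,"travel": [-0.6,-0.79,-0.25],"roll": 0}
    - {"gripper": 1,"travel": [-0.6,-0.79,0],"roll": 0}
    - {"gripper": 1,"travel": [-0.6,-0.79,0],"roll": 0}
    - {"gripper": 1,"travel": [-0.6,-0.79,0],"roll": 0}
    - {"gripper": 1,"travel": [-0.6,-0.79,0],"roll": 0}
  newtons: 60

```text
clock: 0.82
eef_pos: [0.2913, 0.2991, 0.2711]
tool_rot: [0.145, 0.989, 0.0, 0.0]
ft_force: [0.7, 0.2, 1.2]
grip_width: 0.0855
grip_force: 0.0
```

apply_moves:
  increments:
    - {"gripper": 1,"travel": [-0.6,-0.79,0],"roll": 0}
    - {"gripper": 1,"travel": [-0.6,-0.79,0],"roll": 0}
    - {"gripper": 1,"travel": [-0.6,-0.79,0],"roll": 0}
    - {"gripper": 1,"travel": [-0.6,-0.79,0],"roll": 0}
    - {"gripper": 1,"travel": [-0.6,-0.79,0],"roll": 0}
    - {"gripper": 1,"travel": [-0.6,-0.79,0],"roll": 0}
    - {"gripper": 1,"travel": [-0.6,-0.79,0],"roll": 0}
    - {"gripper": 1,"travel": [-0.6,-0.79,0],"roll": 0}

```text
clock: 1.48
eef_pos: [0.4022, 0.0015, 0.2713]
tool_rot: [0.146, 0.989, 0.0, 0.0]
ft_force: [1.8, 0.7, 0.2]
grip_width: 0.0852
grip_force: 0.0
```

apply_moves:
  increments:
    - {"gripper": 1,"travel": [-0.6,-0.79,0],"roll": 0}
    - {"gripper": 1,"travel": [-0.6,-0.79,0],"roll": 0}
    - {"gripper": 1,"travel": [-0.6,-0.79,0],"roll": 0}
    - {"gripper": 1,"travel": [-0.6,-0.79,0],"roll": 0}
    - {"gripper": 1,"travel": [-0.6,-0.79,0],"roll": 0}
    - {"gripper": 1,"travel": [-0.6,-0.79,0],"roll": 0}
    - {"gripper": 1,"travel": [0,0,0],"roll": -1}
    - {"gripper": 1,"travel": [0,0,0],"roll": -1}

```text
clock: 2.15
eef_pos: [0.4854, -0.222, 0.2704]
tool_rot: [0.041, 0.999, 0.0, -0.001]
ft_force: [-0.2, -0.2, -0.0]
grip_width: 0.0857
grip_force: 0.0
```

apply_moves:
  increments:
    - {"gripper": 1,"travel": [0,0,0],"roll": -1}
    - {"gripper": 1,"travel": [0,0,0],"roll": -1}
    - {"gripper": 1,"travel": [0,0,0],"roll": -0.75}
    - {"gripper": 1,"travel": [0,0,0],"roll": 0}
    - {"gripper": 1,"travel": [0,0,0],"roll": 0}

```text
clock: 2.57
eef_pos: [0.4851, -0.2195, 0.271]
tool_rot: [-0.101, 0.995, 0.0, -0.0]
ft_force: [-0.8, 0.3, 0.5]
grip_width: 0.0854
grip_force: 0.0
```

```bash
cat >> h.py <<'E'
from scipy.spatial.transform import Rotation as R
def delta(t,head=None):
    s=bot.sense();M=R.from_quat(s['tool_rot']).as_matrix();d=M.T@(np.array(t)-s['eef_pos'])/.04
    hd=np.degrees(np.arctan2(M[1,1],M[0,1]))
    print('clk',s['clock'],'pos',s['eef_pos'].round(4),'yhead',hd.round(2),'units',d.round(2),'roll',None if head is None else round(-(((head-hd)+90)%180-90)/6,2))
E
python3 - <<'E'
from h import *
c=imaging.camera('wrist');save(c,'w1')
h=cv2.cvtColor(c['frame'],cv2.COLOR_RGB2HSV).astype(int)
H,S,V=h[...,0],h[...,1],h[...,2]
for nm,m,z in(('orange',(H>=5)&(H<22)&(S>120)&(V>60),.118),('white',(S<40)&(V>150),.006)):
  cn,_=cv2.findContours(m.astype(np.uint8),cv2.RETR_EXTERNAL,cv2.CHAIN_APPROX_NONE)
  for q in cn:
    if cv2.contourArea(q)>150:
      P=(onz(c,q[:,0],z)[:,:2]*1000).astype(np.float32);print(nm,cv2.contourArea(q),cv2.boundingRect(q),cv2.minAreaRect(P))
delta([.518,-.299,.15],101.7)
E
```

```text
orange 644.5 (182, 340, 83, 36) ((679.4066772460938, -243.55096435546875), (39.227264404296875, 91.62696838378906), 17.95922088623047)
orange 1800.5 (320, 241, 117, 76) ((558.5894165039062, -101.18000030517578), (102.1527328491211, 72.64319610595703), 86.77892303466797)
orange 342.0 (545, 204, 15, 37) ((461.39300537109375, 44.68397521972656), (37.83012008666992, 12.971879005432129), 25.603044509887695)
orange 1728.0 (182, 165, 37, 70) ((506.4854736328125, -289.01556396484375), (67.32960510253906, 32.70830535888672), 11.473825454711914)
white 393.0 (79, 394, 31, 26) ((918.0159301757812, -430.7973937988281), (51.9442253112793, 35.93224334716797), 20.344005584716797)
white 359.0 (545, 302, 15, 52) ((632.5761108398438, 221.82994079589844), (89.2719955444336, 20.157447814941406), 25.547374725341797)
white 4274.0 (344, 91, 95, 91) ((415.97601318359375, -92.95137786865234), (79.19832611083984, 89.62208557128906), 60.28157043457031)
white 140074.0 (0, 0, 560, 384) ((538.0114135742188, -213.823486328125), (527.03369140625, 777.2713623046875), 5.776740074157715)
clk 2.6167 pos [ 0.4851 -0.2195  0.2711] yhead 101.62 units [-0.41 -2.11  3.03] roll -0.01
```

View pics/w1.png

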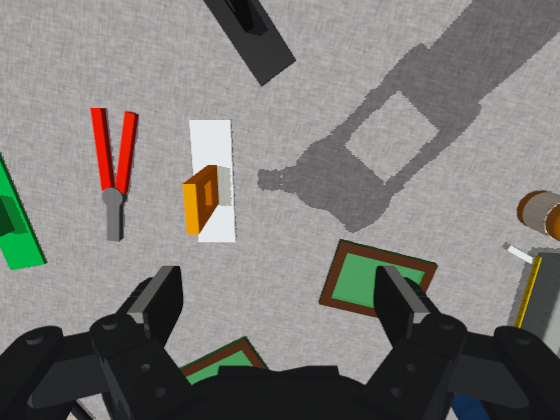

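The wrist view shows the orange pusher's foot with corners (191,121), (229,121), (236,241), (199,242) and the handle top strip around (191,208). Pliers lie to its left and the pane is at (378,280).

Run:
```python
from h import *
c=imaging.camera('wrist')
h=cv2.cvtColor(c['frame'],cv2.COLOR_RGB2HSV).astype(int);H,S,V=h[...,0],h[...,1],h[...,2]
q=[[190.5,120.5],[229.5,120.5],[236,241.5],[199,242]]
P=onz(c,q,.006)*1000;print(P.round(1).tolist(),P.mean(0),cv2.minAreaRect(P[:,:2].astype(np.float32)))
m=(H>=5)&(H<22)&(S>120)&(V>200);m[:,:170]=0;m[:,225:]=0;m[:160]=0;m[240:]=0
cn,_=cv2.findContours(m.astype(np.uint8),cv2.RETR_EXTERNAL,cv2.CHAIN_APPROX_NONE)
x=max(cn,key=cv2.contourArea)[:,0];print(cv2.boundingRect(x),cv2.minAreaRect((onz(c,x,.118)[:,:2]*1000).astype(np.float32)))
m=((H<14)|(H>170))&(S>70)&(V<110);m[:230]=0;m[330:]=0;m[:,:310]=0;m[:,450:]=0
P=onz(c,[[342,239.5],[438,263],[319,304]],.008)*1000;print(P.round(1).tolist())
delta([.518,-.299,.15],101.7)
```

```text
[[445.0, -335.3, 6.0], [435.5, -289.2, 6.0], [589.3, -255.5, 6.0], [600.1, -304.3, 6.0]] [ 517.47299539 -296.06636985    6.        ] ((517.5066528320312, -296.78240966796875), (158.1665802001953, 49.95162582397461), 12.34683895111084)
(182, 184, 17, 51) ((517.3677368164062, -297.4285583496094), (49.59387969970703, 11.981152534484863), 11.615199089050293)
[[557.0, -116.8, 8.0], [563.9, 20.7, 8.0], [659.3, -123.5, 8.0]]
clk 2.6667 pos [ 0.4852 -0.2195  0.2711] yhead 101.64 units [-0.4  -2.11  3.03] roll -0.01
```

apply_moves:
  increments:
    - {"gripper": 1,"travel": [-0.13,-0.7,0],"roll": 0}
    - {"gripper": 1,"travel": [-0.13,-0.7,0],"roll": 0}
    - {"gripper": 1,"travel": [-0.14,-0.69,0],"roll": 0}
    - {"gripper": 1,"travel": [0,0,0.5],"roll": 0}
    - {"gripper": 1,"travel": [0,0,0.5],"roll": 0}
    - {"gripper": 1,"travel": [0,0,0],"roll": 0}
    - {"gripper": 1,"travel": [0,0,0],"roll": 0}

```text
clock: 3.25
eef_pos: [0.5169, -0.2975, 0.2298]
tool_rot: [-0.102, 0.995, 0.001, -0.001]
ft_force: [0.4, 0.1, 0.2]
grip_width: 0.0857
grip_force: 0.0
```

apply_moves:
  increments:
    - {"gripper": 1,"travel": [0,0,0.8],"roll": 0}
    - {"gripper": 1,"travel": [0,0,0.8],"roll": 0}
    - {"gripper": 1,"travel": [0,0,0.8],"roll": 0}
    - {"gripper": 1,"travel": [0,0,0.8],"roll": 0}
    - {"gripper": 1,"travel": [0,0,0.35],"roll": 0}
    - {"gripper": 1,"travel": [0,0,0],"roll": 0}
    - {"gripper": 1,"travel": [0,0,0],"roll": 0}

```text
clock: 3.83
eef_pos: [0.5184, -0.2982, 0.0899]
tool_rot: [-0.102, 0.995, -0.0, 0.0]
ft_force: [0.1, 0.0, 0.5]
grip_width: 0.085
grip_force: 0.0
```

Run:
```python
from h import *
delta([.5175,-.298,.089],101.7)
```

```text
clk 3.8333 pos [ 0.5184 -0.2982  0.0899] yhead 101.74 units [0.02 0.01 0.02] roll 0.01
```

apply_moves:
  increments:
    - {"gripper": 0.3,"travel": [0,0,0],"roll": 0}
    - {"gripper": 0.3,"travel": [0,0,0],"roll": 0}
    - {"gripper": 0.3,"travel": [0,0,0],"roll": 0}
    - {"gripper": 0,"travel": [0,0,0],"roll": 0}
    - {"gripper": 0,"travel": [0,0,0],"roll": 0}
    - {"gripper": 0,"travel": [0,0,0],"roll": 0}
    - {"gripper": 0,"travel": [0,0,0],"roll": 0}
    - {"gripper": 0,"travel": [0,0,0],"roll": 0}
  newtons: 60

```text
clock: 4.5
eef_pos: [0.5181, -0.298, 0.0898]
tool_rot: [-0.102, 0.995, 0.0, 0.0]
ft_force: [-0.5, 0.5, 4.2]
grip_width: 0.0107
grip_force: 59.5
```

apply_moves:
  increments:
    - {"gripper": 0,"travel": [0,0,0],"roll": 0}
    - {"gripper": 0,"travel": [0,0,0],"roll": 0}
    - {"gripper": 0,"travel": [0,0,0],"roll": 0}
    - {"gripper": 0,"travel": [0,0,-0.25],"roll": 0}
    - {"gripper": 0,"travel": [0,0,-0.5],"roll": 0}
    - {"gripper": 0,"travel": [0,0,-0.5],"roll": 0}
    - {"gripper": 0,"travel": [0,0,0],"roll": 0}

```text
clock: 5.08
eef_pos: [0.5204, -0.3002, 0.1432]
tool_rot: [-0.102, 0.995, -0.003, 0.003]
ft_force: [0.7, -0.8, -0.6]
grip_width: 0.0107
grip_force: 58.7
```

apply_moves:
  increments:
    - {"gripper": 0,"travel": [-0.62,0.4,0],"roll": 0}
    - {"gripper": 0,"travel": [-0.62,0.4,0],"roll": 0}
    - {"gripper": 0,"travel": [-0.62,0.4,0],"roll": 0}
    - {"gripper": 0,"travel": [-0.62,0.4,0],"roll": 0}
    - {"gripper": 0,"travel": [0,0,0],"roll": 0.5}
    - {"gripper": 0,"travel": [0,0,0],"roll": 1}
    - {"gripper": 0,"travel": [0,0,0],"roll": 1}
    - {"gripper": 0,"travel": [0,0,0],"roll": 1}

```text
clock: 5.75
eef_pos: [0.6014, -0.2149, 0.1375]
tool_rot: [0.083, 0.997, 0.0, -0.001]
ft_force: [-0.0, -0.7, -1.8]
grip_width: 0.011
grip_force: 58.8
```

apply_moves:
  increments:
    - {"gripper": 0,"travel": [0,0,0],"roll": 1}
    - {"gripper": 0,"travel": [0,0,0],"roll": 1}
    - {"gripper": 0,"travel": [0,0,0],"roll": 1}
    - {"gripper": 0,"travel": [0,0,0],"roll": 1}
    - {"gripper": 0,"travel": [0,0,0],"roll": 1}
    - {"gripper": 0,"travel": [0,0,0],"roll": 1}
    - {"gripper": 0,"travel": [0,0,0],"roll": 1}
    - {"gripper": 0,"travel": [0,0,0],"roll": 1}

```text
clock: 6.42
eef_pos: [0.6012, -0.2153, 0.1375]
tool_rot: [0.482, 0.876, -0.0, -0.001]
ft_force: [-0.5, 0.5, -1.9]
grip_width: 0.0105
grip_force: 58.8
```

apply_moves:
  increments:
    - {"gripper": 0,"travel": [0,0,0],"roll": 1}
    - {"gripper": 0,"travel": [0,0,0],"roll": 1}
    - {"gripper": 0,"travel": [0,0,0],"roll": 1}
    - {"gripper": 0,"travel": [0,0,0],"roll": 1}
    - {"gripper": 0,"travel": [0,0,0],"roll": 1}
    - {"gripper": 0,"travel": [0,0,0],"roll": 0.9}
    - {"gripper": 0,"travel": [0,0,0],"roll": 0}
    - {"gripper": 0,"travel": [0,0,0],"roll": 0}

```text
clock: 7.08
eef_pos: [0.6014, -0.2153, 0.138]
tool_rot: [0.723, 0.691, -0.0, -0.001]
ft_force: [0.3, 0.3, -1.9]
grip_width: 0.011
grip_force: 58.8
```

Run:
```python
from h import *
delta([.604,-.217,.092],-3)
import pickle
cs={n:imaging.camera(n) for n in('wrist','top','scene')};pickle.dump(cs,open('c2.pkl','wb'))
save(cs['wrist'],'w2')
```

```text
clk 7.0833 pos [ 0.6014 -0.2153  0.138 ] yhead -2.54 units [-0.04  0.07  1.15] roll 0.08
```

View pics/w2.png

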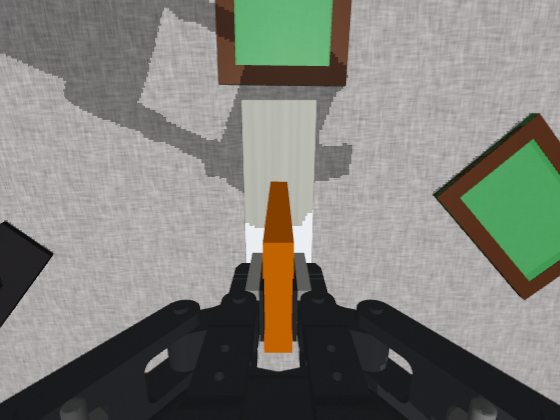

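Wrist view: foot front edge at about (243–316,100), pane trailing edge from (218,84) to (346,86), nearly parallel and centred.

Run:
```python
from h import *
import pickle
cs=pickle.load(open('c2.pkl','rb'));c=cs['wrist']
P=onz(c,[[218,84.5],[346,86]],.008);print('trail',P.round(4),np.degrees(np.arctan2(*(P[1]-P[0])[[1,0]])))
F=onz(c,[[242,100],[317,100]],.048+.006);print('footfront',F.round(4),'mid',F.mean(0),np.degrees(np.arctan2(*(F[1]-F[0])[[1,0]])))
c=cs['top'];h=cv2.cvtColor(c['frame'],cv2.COLOR_RGB2HSV).astype(int);H,S,V=h[...,0],h[...,1],h[...,2]
m=((H<14)|(H>170))&(S>70)&(V<90);k=np.zeros_like(m);k[180:225,225:290]=1
cn,_=cv2.findContours((m&k).astype(np.uint8),cv2.RETR_EXTERNAL,cv2.CHAIN_APPROX_NONE);q=np.vstack([x for x in cn if cv2.contourArea(x)>50])[:,0]
print(cv2.minAreaRect((onz(c,q,.008)[:,:2]*1000).astype(np.float32)))
```

```text
trail [[ 0.5583 -0.1195  0.008 ]
 [ 0.6586 -0.125   0.008 ]] -3.1590387789032577
footfront [[ 0.581  -0.1334  0.054 ]
 [ 0.6305 -0.1356  0.054 ]] mid [ 0.60571987 -0.1345273   0.054     ] -2.5289606215912124
((612.6239013671875, -53.94590759277344), (139.81153869628906, 101.78752899169922), 86.68659973144531)
```

apply_moves:
  increments:
    - {"gripper": 0,"travel": [0,0.05,0.4],"roll": 0.1}
    - {"gripper": 0,"travel": [0,0,0.5],"roll": 0}
    - {"gripper": 0,"travel": [0,0,0.2],"roll": 0}
    - {"gripper": 0,"travel": [0,0,0.07],"roll": 0}
    - {"gripper": 0,"travel": [0,0,0],"roll": 0}
    - {"gripper": 0,"travel": [0,0,0],"roll": 0}

```text
clock: 7.73
eef_pos: [0.6045, -0.2157, 0.093]
tool_rot: [0.727, 0.687, 0.0, 0.0]
ft_force: [0.6, 0.7, -1.9]
grip_width: 0.0111
grip_force: 58.9
```

apply_moves:
  increments:
    - {"gripper": 0,"travel": [0.1,0,0],"roll": 0}
    - {"gripper": 0,"travel": [0.1,0,0],"roll": 0}
    - {"gripper": 0,"travel": [0.1,0,0],"roll": 0}
    - {"gripper": 0,"travel": [0.05,0,0],"roll": 0}
    - {"gripper": 0,"travel": [0,0,0],"roll": 0}

```text
clock: 8.15
eef_pos: [0.6055, -0.2015, 0.0933]
tool_rot: [0.727, 0.687, 0.0, 0.001]
ft_force: [0.1, -1.3, -1.5]
grip_width: 0.0113
grip_force: 58.9
```

Run:
```python
from h import *
delta([.604,-.204,.091],-3)
```

```text
clk 8.15 pos [ 0.6055 -0.2015  0.0933] yhead -3.22 units [-0.06 -0.03  0.06] roll -0.04
```

apply_moves:
  increments:
    - {"gripper": 0,"travel": [0,0,0.055],"roll": 0}
    - {"gripper": 0,"travel": [0.12,0.024,0],"roll": -0.062}
    - {"gripper": 0,"travel": [0.235,0.048,0],"roll": -0.124}
    - {"gripper": 0,"travel": [0.235,0.048,0],"roll": -0.124}
    - {"gripper": 0,"travel": [0.235,0.048,0],"roll": -0.124}
    - {"gripper": 0,"travel": [0.235,0.048,0],"roll": -0.124}
    - {"gripper": 0,"travel": [0.235,0.048,0],"roll": -0.124}
    - {"gripper": 0,"travel": [0.12,0.024,0],"roll": -0.062}

```text
clock: 8.82
eef_pos: [0.6179, -0.1432, 0.0901]
tool_rot: [0.699, 0.715, 0.0, -0.0]
ft_force: [-0.3, -2.1, -0.4]
grip_width: 0.0108
grip_force: 58.8
```

Run:
```python
from h import *
import pickle
delta([.604,-.204,.091],8.7)
cs={n:imaging.camera(n) for n in('wrist','top','scene')};pickle.dump(cs,open('c3.pkl','wb'))
save(cs['wrist'],'w3');print(bot.sense()['ft_force'])
c=cs['top'];h=cv2.cvtColor(c['frame'],cv2.COLOR_RGB2HSV).astype(int);H,S,V=h[...,0],h[...,1],h[...,2]
m=((H<14)|(H>170))&(S>70)&(V<90);k=np.zeros_like(m);k[180:225,210:280]=1
cn,_=cv2.findContours((m&k).astype(np.uint8),cv2.RETR_EXTERNAL,cv2.CHAIN_APPROX_NONE);q=np.vstack([x for x in cn if cv2.contourArea(x)>50])[:,0]
print(cv2.minAreaRect((onz(c,q,.008)[:,:2]*1000).astype(np.float32)))
```

```text
clk 8.8167 pos [ 0.6179 -0.1432  0.0901] yhead 1.32 units [-1.51 -0.38 -0.02] roll -1.23
[ 0.32980854  0.11730984 -2.02381205]
((615.4855346679688, 5.317169189453125), (99.5886001586914, 145.4417724609375), 3.15448260307312)
```

View pics/w3.png

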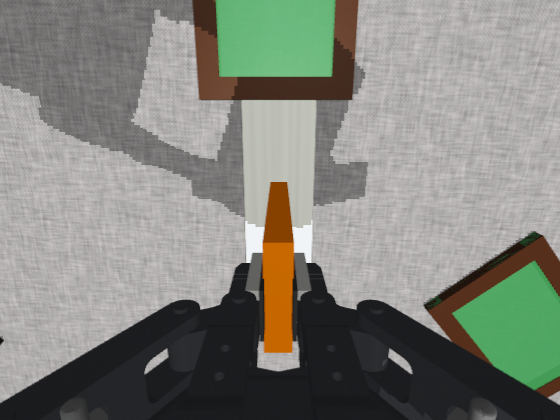

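Wrist view: trailing edge (199,100)–(354,99) sits flat and centred against the foot. The arc continues as planned.

apply_moves:
  increments:
    - {"gripper": 0,"travel": [0.12,0.024,0],"roll": -0.062}
    - {"gripper": 0,"travel": [0.235,0.048,0],"roll": -0.124}
    - {"gripper": 0,"travel": [0.235,0.048,0],"roll": -0.124}
    - {"gripper": 0,"travel": [0.235,0.048,0],"roll": -0.124}
    - {"gripper": 0,"travel": [0.235,0.048,0],"roll": -0.124}
    - {"gripper": 0,"travel": [0.12,0.024,0],"roll": -0.062}
    - {"gripper": 0,"travel": [0,0,0],"roll": 0}

```text
clock: 9.55
eef_pos: [0.6252, -0.0956, 0.0902]
tool_rot: [0.676, 0.737, 0.0, -0.001]
ft_force: [0.5, 0.6, -1.3]
grip_width: 0.0112
grip_force: 58.8
```

Run:
```python
from h import *
import pickle
delta([.604,-.204,.091],8.7)
cs={n:imaging.camera(n) for n in('wrist','top','scene')};pickle.dump(cs,open('c4.pkl','wb'))
save(cs['wrist'],'w4');print(bot.sense()['ft_force'])
c=cs['top'];h=cv2.cvtColor(c['frame'],cv2.COLOR_RGB2HSV).astype(int);H,S,V=h[...,0],h[...,1],h[...,2]
m=((H<14)|(H>170))&(S>70)&(V<90);k=np.zeros_like(m);k[180:225,203:270]=1
cn,_=cv2.findContours((m&k).astype(np.uint8),cv2.RETR_EXTERNAL,cv2.CHAIN_APPROX_NONE);q=np.vstack([x for x in cn if cv2.contourArea(x)>50])[:,0]
r=cv2.minAreaRect((onz(c,q,.008)[:,:2]*1000).astype(np.float32));print(r)
```

```text
clk 9.55 pos [ 0.6252 -0.0956  0.0902] yhead 5.01 units [-2.65 -0.76 -0.02] roll -0.62
[-6.70791406e-05  7.85028679e-01 -2.16965169e+00]
((611.291015625, 59.83343505859375), (103.9111099243164, 124.08769226074219), 2.5129716396331787)
```

View pics/w4.png

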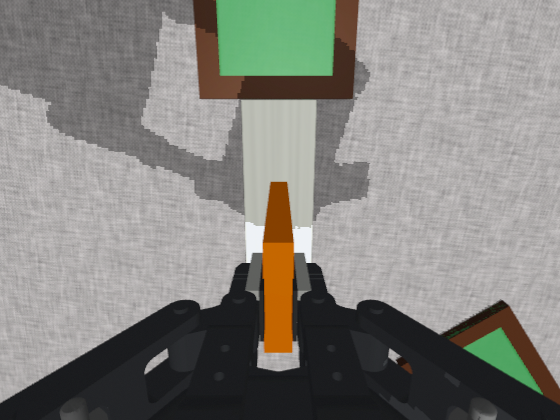

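Contact is still flat: trailing edge (199,99)–(356,98). I go straight a little, then finish the turn.

apply_moves:
  increments:
    - {"gripper": 0,"travel": [0.12,0,0],"roll": 0}
    - {"gripper": 0,"travel": [0.23,0,0],"roll": 0}
    - {"gripper": 0,"travel": [0.23,0,0],"roll": 0}
    - {"gripper": 0,"travel": [0.23,0.048,0],"roll": -0.124}
    - {"gripper": 0,"travel": [0.23,0.048,0],"roll": -0.124}
    - {"gripper": 0,"travel": [0.23,0.048,0],"roll": -0.124}
    - {"gripper": 0,"travel": [0.23,0.048,0],"roll": -0.124}
    - {"gripper": 0,"travel": [0.23,0.048,0],"roll": -0.124}

```text
clock: 10.37
eef_pos: [0.6277, -0.0265, 0.0903]
tool_rot: [0.651, 0.759, 0.0, 0.0]
ft_force: [0.7, -2.5, -1.7]
grip_width: 0.0112
grip_force: 58.8
```

apply_moves:
  increments:
    - {"gripper": 0,"travel": [0.12,0,0],"roll": 0}
    - {"gripper": 0,"travel": [0,0,0],"roll": 0}

```text
clock: 10.53
eef_pos: [0.6266, -0.021, 0.0902]
tool_rot: [0.651, 0.759, 0.0, -0.001]
ft_force: [0.4, -0.2, -2.5]
grip_width: 0.0106
grip_force: 58.8
```

Run:
```python
from h import *
import pickle
delta([.604,.0998,.091],8.7)
cs={n:imaging.camera(n) for n in('wrist','top','scene')};pickle.dump(cs,open('c5.pkl','wb'))
print(bot.sense()['ft_force'])
w=cs['wrist']['frame'];t=cs['top']['frame'][165:245,120:290];s=cs['scene']['frame'][230:400,250:450]
T=cv2.resize(t,(510,240),interpolation=cv2.INTER_CUBIC);W=cv2.resize(w,(400,300));Sx=cv2.resize(s,(353,300))
im=np.zeros((545,760,3),np.uint8);im[:240,:510]=T;im[245:,:400]=W;im[245:,405:758]=Sx
cv2.imwrite('pics/m5.png',cv2.cvtColor(im,cv2.COLOR_RGB2BGR))
```

```text
clk 10.5333 pos [ 0.6266 -0.021   0.0902] yhead 8.7 units [ 3.07 -0.1  -0.02] roll -0.0
[ 0.231885    0.26172231 -3.30504223]
```

View pics/m5.png

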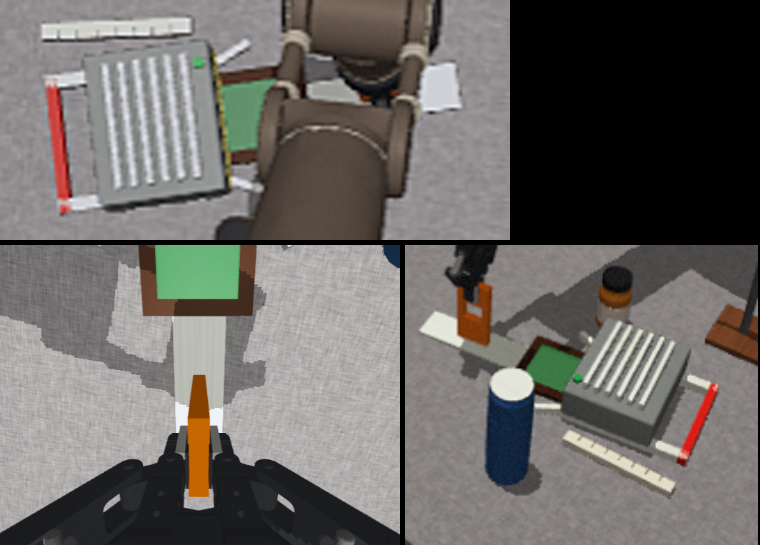

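Top and scene crops show the pane between the flares and its leading edge already under the head, with gaps on both sides; the wrist view shows flat foot contact. I push straight in.

apply_moves:
  increments:
    - {"gripper": 0,"travel": [0.12,0,0],"roll": 0}
    - {"gripper": 0,"travel": [0.22,0,0],"roll": 0}
    - {"gripper": 0,"travel": [0.22,0,0],"roll": 0}
    - {"gripper": 0,"travel": [0.22,0,0],"roll": 0}
    - {"gripper": 0,"travel": [0.22,0,0],"roll": 0}
    - {"gripper": 0,"travel": [0.22,0,0],"roll": 0}
    - {"gripper": 0,"travel": [0.22,0,0],"roll": 0}
    - {"gripper": 0,"travel": [0.22,0,0],"roll": 0}

```text
clock: 11.35
eef_pos: [0.6166, 0.0438, 0.0902]
tool_rot: [0.652, 0.758, -0.0, -0.0]
ft_force: [0.4, -1.3, -3.3]
grip_width: 0.011
grip_force: 58.7
```

apply_moves:
  increments:
    - {"gripper": 0,"travel": [0.22,0,0],"roll": 0}
    - {"gripper": 0,"travel": [0.22,0,0],"roll": 0}
    - {"gripper": 0,"travel": [0.22,0,0],"roll": 0}
    - {"gripper": 0,"travel": [0.15,0,0],"roll": 0}
    - {"gripper": 0,"travel": [0.08,0,0],"roll": 0}
    - {"gripper": 0,"travel": [0.05,0,0],"roll": 0}
    - {"gripper": 0,"travel": [0,0,0],"roll": 0}

```text
clock: 11.93
eef_pos: [0.6112, 0.0803, 0.0903]
tool_rot: [0.652, 0.758, 0.0, -0.0]
ft_force: [0.6, -0.1, -2.2]
grip_width: 0.0108
grip_force: 58.8
```

Run:
```python
from h import *
import pickle
delta([.607,.0998,.091],8.7)
cs={n:imaging.camera(n) for n in('wrist','top','scene')};pickle.dump(cs,open('c6.pkl','wb'))
print(bot.sense()['ft_force'])
w=cs['wrist']['frame'];t=cs['top']['frame'][165:245,120:290];s=cs['scene']['frame'][230:400,250:450]
T=cv2.resize(t,(510,240),interpolation=cv2.INTER_CUBIC);W=cv2.resize(w,(400,300));Sx=cv2.resize(s,(353,300))
im=np.zeros((545,760,3),np.uint8);im[:240,:510]=T;im[245:,:400]=W;im[245:,405:758]=Sx
cv2.imwrite('pics/m6.png',cv2.cvtColor(im,cv2.COLOR_RGB2BGR))
```

```text
clk 11.9333 pos [0.6112 0.0803 0.0903] yhead 8.64 units [ 0.5  -0.03 -0.02] roll -0.01
[ 0.68387084  0.2799156  -1.57945982]
```

View pics/m6.png

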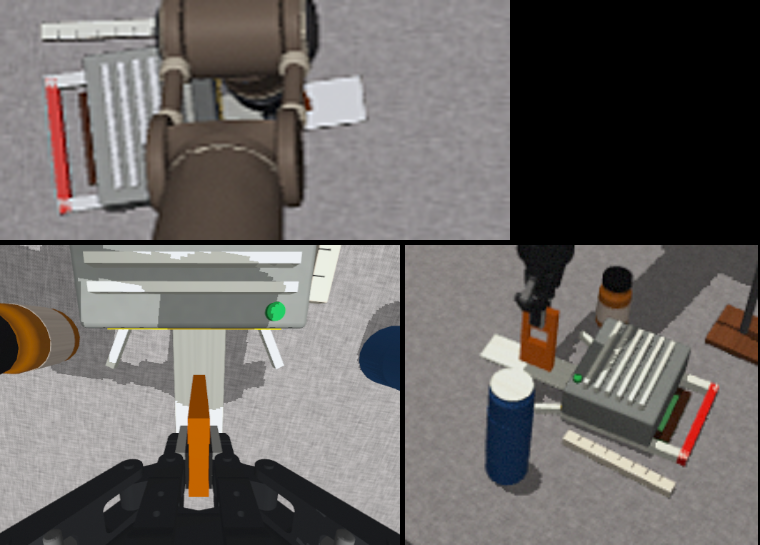

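The leading brown edge now shows beyond the head, about 12 mm or more short of the red bar (top crop x 80 vs 68). I creep on in small steps, watching the force.

apply_moves:
  increments:
    - {"gripper": 0,"travel": [0.05,0,0],"roll": 0}
    - {"gripper": 0,"travel": [0.05,0,0],"roll": 0}
    - {"gripper": 0,"travel": [0.05,0,0],"roll": 0}
    - {"gripper": 0,"travel": [0.05,0,0],"roll": 0}
    - {"gripper": 0,"travel": [0.04,0,0],"roll": 0}
    - {"gripper": 0,"travel": [0.02,0,0],"roll": 0}
    - {"gripper": 0,"travel": [0,0,0],"roll": 0}

```text
clock: 12.67
eef_pos: [0.6096, 0.0904, 0.0902]
tool_rot: [0.652, 0.758, 0.0, -0.0]
ft_force: [1.6, -0.7, -2.3]
grip_width: 0.011
grip_force: 58.7
```

```bash
cat > gap.py <<'E'
from h import *
import pickle
cs={n:imaging.camera(n) for n in('top','scene')}
for n,p0,p1 in(('top',[.0,0,0],0),('scene',0,0)):
  c=cs[n]; d=np.array([-.151,.9885,0]);nn=np.array([-.9885,-.151,0]);L=np.array([.5895,.2135,0])
  g=[]
  for lat in(-.035,-.02,0,.02,.035):
    xs=np.arange(.068,.125,.001);P=L+np.outer(xs,d)+lat*nn+[0,0,.011]
    uv=proj(c,P).astype(np.float32)
    v=cv2.remap(c['frame'],uv[:,0].reshape(1,-1),uv[:,1].reshape(1,-1),cv2.INTER_LINEAR)[0].astype(int)
    if lat in(-.02,.02):print(n,lat,[ (int(1000*x),*map(int,q)) for x,q in list(zip(xs,v))[10:46:2]])
E
python3 - <<'E'
exec(open('gap.py').read())
delta([.607,.0998,.091],8.7)
s=bot.sense();print(s['ft_force'])
E
```

```text
top -0.02 [(78, 60, 106, 69), (80, 65, 103, 70), (82, 69, 67, 49), (84, 72, 37, 32), (86, 72, 42, 34), (88, 71, 43, 34), (90, 69, 42, 33), (92, 78, 56, 50), (94, 98, 84, 81), (96, 135, 130, 131), (98, 145, 145, 147), (100, 142, 139, 142), (102, 114, 90, 90), (104, 127, 57, 55), (106, 159, 39, 36), (108, 190, 60, 56), (110, 204, 68, 65), (112, 199, 65, 62)]
top 0.02 [(78, 89, 140, 99), (80, 78, 110, 75), (82, 72, 77, 53), (84, 72, 50, 38), (86, 71, 43, 33), (88, 71, 45, 34), (90, 71, 44, 34), (92, 79, 57, 49), (94, 101, 87, 84), (96, 132, 128, 128), (98, 152, 154, 157), (100, 143, 145, 149), (102, 125, 109, 111), (104, 111, 63, 63), (106, 148, 51, 48), (108, 180, 55, 51), (110, 202, 68, 64), (112, 201, 66, 62)]
scene -0.02 [(78, 59, 120, 68), (80, 58, 104, 59), (82, 57, 62, 36), (84, 54, 28, 19), (86, 52, 24, 15), (88, 54, 27, 17), (90, 55, 29, 17), (92, 56, 27, 16), (94, 46, 28, 18), (96, 83, 76, 71), (98, 121, 117, 115), (100, 132, 129, 127), (102, 133, 135, 133), (104, 174, 96, 94), (106, 209, 48, 41), (108, 220, 28, 16), (110, 219, 32, 23), (112, 219, 27, 19)]
scene 0.02 [(78, 57, 120, 66), (80, 58, 108, 60), (82, 57, 66, 40), (84, 52, 25, 15), (86, 55, 31, 21), (88, 53, 31, 16), (90, 52, 28, 12), (92, 50, 22, 7), (94, 42, 23, 10), (96, 74, 66, 61), (98, 112, 109, 105), (100, 135, 136, 133), (102, 136, 135, 134), (104, 182, 87, 84), (106, 214, 47, 41), (108, 221, 29, 20), (110, 220, 29, 16), (112, 220, 29, 18)]
clk 12.7667 pos [0.6095 0.0904 0.0902] yhead 8.63 units [ 0.24 -0.03 -0.02] roll -0.01
[-0.1733243  -1.05813442 -3.2099058 ]
```

The gap is about 9–10 mm and square on both sides.

apply_moves:
  increments:
    - {"gripper": 0,"travel": [0.05,0,0],"roll": 0}
    - {"gripper": 0,"travel": [0.05,0,0],"roll": 0}
    - {"gripper": 0,"travel": [0.04,0,0],"roll": 0}
    - {"gripper": 0,"travel": [0.03,0,0],"roll": 0}
    - {"gripper": 0,"travel": [0.02,0,0],"roll": 0}
    - {"gripper": 0,"travel": [0,0,0],"roll": 0}

```text
clock: 13.27
eef_pos: [0.6084, 0.0979, 0.0902]
tool_rot: [0.652, 0.758, 0.0, -0.0]
ft_force: [0.1, -0.9, -3.3]
grip_width: 0.0109
grip_force: 58.8
```

apply_moves:
  increments:
    - {"gripper": 0,"travel": [0.02,0,0],"roll": 0}
    - {"gripper": 0,"travel": [0,0,0],"roll": 0}

```text
clock: 13.43
eef_pos: [0.6084, 0.0985, 0.0903]
tool_rot: [0.652, 0.758, -0.0, -0.0]
ft_force: [0.4, -0.8, -1.3]
grip_width: 0.0111
grip_force: 58.9
```

apply_moves:
  increments:
    - {"gripper": 0,"travel": [0.02,0,0],"roll": 0}
    - {"gripper": 0,"travel": [0,0,0],"roll": 0}

```text
clock: 13.6
eef_pos: [0.6083, 0.0993, 0.0903]
tool_rot: [0.652, 0.758, 0.0, 0.0]
ft_force: [-0.3, -1.8, -2.4]
grip_width: 0.0113
grip_force: 58.9
```

Run:
```python
exec(open('gap.py').read())
delta([.607,.0998,.091],8.7)
s=bot.sense();print(s['ft_force'])
```

```text
top -0.02 [(78, 69, 118, 79), (80, 87, 138, 98), (82, 90, 141, 101), (84, 90, 141, 101), (86, 88, 139, 100), (88, 81, 115, 83), (90, 72, 80, 58), (92, 72, 54, 42), (94, 73, 41, 34), (96, 72, 46, 36), (98, 70, 47, 36), (100, 71, 47, 37), (102, 81, 48, 37), (104, 120, 47, 42), (106, 166, 48, 47), (108, 194, 64, 62), (110, 205, 70, 67), (112, 200, 66, 63)]
top 0.02 [(78, 91, 140, 100), (80, 88, 140, 99), (82, 89, 140, 100), (84, 90, 142, 102), (86, 88, 140, 99), (88, 85, 134, 93), (90, 76, 85, 61), (92, 72, 54, 41), (94, 72, 42, 35), (96, 70, 43, 34), (98, 69, 44, 34), (100, 67, 45, 35), (102, 75, 39, 32), (104, 93, 32, 28), (106, 145, 45, 42), (108, 184, 59, 56), (110, 203, 70, 66), (112, 201, 67, 63)]
scene -0.02 [(78, 58, 118, 65), (80, 61, 121, 68), (82, 60, 119, 67), (84, 60, 120, 68), (86, 60, 122, 70), (88, 61, 113, 66), (90, 59, 81, 48), (92, 52, 21, 11), (94, 55, 26, 18), (96, 55, 28, 18), (98, 55, 26, 16), (100, 52, 27, 15), (102, 48, 30, 15), (104, 126, 27, 19), (106, 199, 27, 20), (108, 220, 28, 21), (110, 220, 31, 21), (112, 218, 26, 19)]
scene 0.02 [(78, 57, 118, 66), (80, 58, 118, 68), (82, 60, 120, 70), (84, 62, 123, 72), (86, 60, 123, 69), (88, 59, 110, 63), (90, 55, 74, 42), (92, 52, 34, 21), (94, 56, 29, 14), (96, 55, 30, 17), (98, 54, 32, 19), (100, 52, 34, 23), (102, 49, 30, 19), (104, 151, 30, 22), (106, 210, 31, 24), (108, 222, 30, 21), (110, 219, 29, 20), (112, 222, 33, 25)]
clk 13.7 pos [0.6083 0.0992 0.0903] yhead 8.62 units [ 0.02 -0.03 -0.02] roll -0.01
[-0.46896364 -1.66308424 -1.72887363]
```

apply_moves:
  increments:
    - {"gripper": 0,"travel": [0.02,0,0],"roll": 0}
    - {"gripper": 0,"travel": [0,0,0],"roll": 0}
    - {"gripper": 0,"travel": [0,0,0],"roll": 0}

```text
clock: 13.95
eef_pos: [0.6082, 0.1, 0.0903]
tool_rot: [0.652, 0.758, 0.0, 0.0]
ft_force: [0.3, -1.8, -2.3]
grip_width: 0.0113
grip_force: 58.9
```

Run:
```python
from h import *
F=[]
for _ in range(4): imaging.camera('wrist');F.append(bot.sense()['ft_force'])
print(np.mean(F,0),bot.sense()['eef_pos'])
```

```text
[ 0.29565312 -1.89707576 -2.00400351] [0.60819438 0.10006189 0.09031366]
```

apply_moves:
  increments:
    - {"gripper": 0,"travel": [0.02,0,0],"roll": 0}
    - {"gripper": 0,"travel": [0,0,0],"roll": 0}
    - {"gripper": 0,"travel": [0,0,0],"roll": 0}

```text
clock: 14.4
eef_pos: [0.6082, 0.1004, 0.0905]
tool_rot: [0.652, 0.758, -0.0, 0.0]
ft_force: [1.2, -3.8, -1.7]
grip_width: 0.0108
grip_force: 58.9
```

apply_moves:
  increments:
    - {"gripper": 0,"travel": [0.02,0,0],"roll": 0}
    - {"gripper": 0,"travel": [0,0,0],"roll": 0}
    - {"gripper": 0,"travel": [0,0,0],"roll": 0}

```text
clock: 14.65
eef_pos: [0.6082, 0.1007, 0.0906]
tool_rot: [0.652, 0.758, -0.0, 0.001]
ft_force: [-1.0, -4.6, -0.2]
grip_width: 0.0107
grip_force: 59.1
```

Run:
```python
exec(open('gap.py').read())
F=[]
for _ in range(4): imaging.camera('wrist');F.append(bot.sense()['ft_force'])
print(np.mean(F,0),bot.sense()['eef_pos'])
```

```text
top -0.02 [(78, 70, 117, 79), (80, 87, 138, 98), (82, 90, 140, 101), (84, 90, 140, 101), (86, 88, 141, 101), (88, 86, 136, 97), (90, 81, 124, 86), (92, 74, 65, 48), (94, 71, 37, 30), (96, 71, 44, 34), (98, 70, 46, 36), (100, 71, 47, 37), (102, 79, 47, 37), (104, 118, 50, 42), (106, 166, 53, 50), (108, 194, 65, 61), (110, 205, 69, 66), (112, 200, 66, 63)]
top 0.02 [(78, 91, 139, 100), (80, 88, 140, 98), (82, 88, 140, 99), (84, 89, 141, 101), (86, 89, 140, 100), (88, 89, 137, 98), (90, 79, 102, 73), (92, 73, 70, 51), (94, 71, 41, 34), (96, 71, 42, 35), (98, 70, 46, 37), (100, 68, 47, 38), (102, 74, 45, 37), (104, 89, 43, 35), (106, 144, 49, 44), (108, 184, 59, 56), (110, 203, 69, 66), (112, 202, 67, 63)]
scene -0.02 [(78, 58, 119, 67), (80, 59, 120, 68), (82, 58, 118, 67), (84, 60, 120, 69), (86, 61, 122, 71), (88, 60, 117, 69), (90, 56, 96, 56), (92, 55, 53, 29), (94, 54, 30, 15), (96, 54, 26, 16), (98, 54, 27, 20), (100, 52, 28, 15), (102, 47, 28, 11), (104, 129, 26, 11), (106, 202, 29, 18), (108, 221, 29, 19), (110, 219, 27, 21), (112, 220, 30, 24)]
scene 0.02 [(78, 59, 121, 70), (80, 58, 120, 70), (82, 59, 120, 70), (84, 58, 119, 69), (86, 57, 118, 67), (88, 59, 116, 67), (90, 59, 95, 55), (92, 57, 57, 33), (94, 51, 21, 10), (96, 53, 26, 13), (98, 52, 27, 13), (100, 48, 29, 14), (102, 52, 30, 20), (104, 151, 28, 19), (106, 209, 27, 18), (108, 221, 27, 18), (110, 219, 28, 20), (112, 220, 26, 18)]
[ 0.04879905 -4.79869897 -0.25155401] [0.60822135 0.10066174 0.09062571]
```

The pane is home: about 4.8 N on contact, no gap. I back straight out, lift, carry the pusher to in front of the peg and turn it.

apply_moves:
  increments:
    - {"gripper": 0,"travel": [-0.05,0,0],"roll": 0}
    - {"gripper": 0,"travel": [-0.2,0,0],"roll": 0}
    - {"gripper": 0,"travel": [-0.4,0,0],"roll": 0}
    - {"gripper": 0,"travel": [-0.5,0,0],"roll": 0}
    - {"gripper": 0,"travel": [-0.5,0,0],"roll": 0}
    - {"gripper": 0,"travel": [-0.35,0,0],"roll": 0}
    - {"gripper": 0,"travel": [0,0,-0.4],"roll": 0}
    - {"gripper": 0,"travel": [0,0,-0.8],"roll": 0}

```text
clock: 15.62
eef_pos: [0.6155, 0.0218, 0.1335]
tool_rot: [0.653, 0.757, -0.003, -0.005]
ft_force: [-0.5, 0.5, -1.8]
grip_width: 0.011
grip_force: 58.8
```

apply_moves:
  increments:
    - {"gripper": 0,"travel": [0,0,-0.9],"roll": 0}
    - {"gripper": 0,"travel": [0,0,-0.9],"roll": 0}
    - {"gripper": 0,"travel": [0,0,-0.8],"roll": 0}
    - {"gripper": 0,"travel": [0,0,-0.3],"roll": 0}
    - {"gripper": 0,"travel": [0,0,0],"roll": 0}

```text
clock: 16.03
eef_pos: [0.6227, 0.0227, 0.2589]
tool_rot: [0.652, 0.758, 0.003, 0.003]
ft_force: [0.2, -0.7, -2.3]
grip_width: 0.011
grip_force: 58.8
```

apply_moves:
  increments:
    - {"gripper": 0,"travel": [0.514,-0.695,0],"roll": 0}
    - {"gripper": 0,"travel": [0.514,-0.695,0],"roll": 0}
    - {"gripper": 0,"travel": [0.514,-0.695,0],"roll": 0}
    - {"gripper": 0,"travel": [0.514,-0.695,0],"roll": 0}
    - {"gripper": 0,"travel": [0.514,-0.695,0],"roll": 0}
    - {"gripper": 0,"travel": [0.514,-0.695,0],"roll": 0}
    - {"gripper": 0,"travel": [0.514,-0.695,0],"roll": 0}
    - {"gripper": 0,"travel": [0.514,-0.695,0],"roll": 0}

```text
clock: 16.7
eef_pos: [0.3718, 0.1518, 0.251]
tool_rot: [0.652, 0.758, -0.002, -0.002]
ft_force: [0.1, 1.2, -1.2]
grip_width: 0.011
grip_force: 59.5
```

apply_moves:
  increments:
    - {"gripper": 0,"travel": [0,0,0],"roll": -0.7}
    - {"gripper": 0,"travel": [0,0,0],"roll": -1}
    - {"gripper": 0,"travel": [0,0,0],"roll": -1}
    - {"gripper": 0,"travel": [0,0,0],"roll": -1}
    - {"gripper": 0,"travel": [0,0,0],"roll": -1}
    - {"gripper": 0,"travel": [0,0,0],"roll": -1}
    - {"gripper": 0,"travel": [0,0,0],"roll": -1}
    - {"gripper": 0,"travel": [0,0,0],"roll": -1}

```text
clock: 17.37
eef_pos: [0.3733, 0.1514, 0.2511]
tool_rot: [0.3, 0.954, -0.001, -0.003]
ft_force: [0.3, -0.2, -1.4]
grip_width: 0.0111
grip_force: 59.7
```

apply_moves:
  increments:
    - {"gripper": 0,"travel": [0,0,0],"roll": -1}
    - {"gripper": 0,"travel": [0,0,0],"roll": -1}
    - {"gripper": 0,"travel": [0,0,0],"roll": -1}
    - {"gripper": 0,"travel": [0,0,0],"roll": -1}
    - {"gripper": 0,"travel": [0,0,0],"roll": -1}
    - {"gripper": 0,"travel": [0,0,0],"roll": -1}
    - {"gripper": 0,"travel": [0,0,0],"roll": -0.2}
    - {"gripper": 0,"travel": [0,0,0],"roll": 0}

```text
clock: 18.03
eef_pos: [0.3738, 0.1515, 0.252]
tool_rot: [-0.017, 1.0, -0.0, -0.002]
ft_force: [0.9, 0.2, -2.0]
grip_width: 0.0109
grip_force: 59.7
```

Run:
```python
from h import *
import pickle
delta([.3755,.15,.25],92)
cs={n:imaging.camera(n) for n in('wrist','top','scene')};pickle.dump(cs,open('c7.pkl','wb'))
print(bot.sense()['ft_force'])
w=cs['wrist']['frame'];t=cs['top']['frame'][165:305,115:290];s=cs['scene']['frame'][150:350,330:490]
T=cv2.resize(t,(375,300),interpolation=cv2.INTER_CUBIC);W=cv2.resize(w,(400,300));Sx=cv2.resize(s,(400,500),interpolation=cv2.INTER_CUBIC)
im=np.zeros((600,800,3),np.uint8);im[:300,:375]=T;im[300:,:400]=W;im[:500,400:]=Sx
cv2.imwrite('pics/m7.png',cv2.cvtColor(im,cv2.COLOR_RGB2BGR))
```

```text
clk 18.0333 pos [0.3738 0.1515 0.252 ] yhead 91.94 units [-0.04 -0.04  0.05] roll -0.01
[ 0.02439471  0.14351785 -1.18604565]
```

View pics/m7.png

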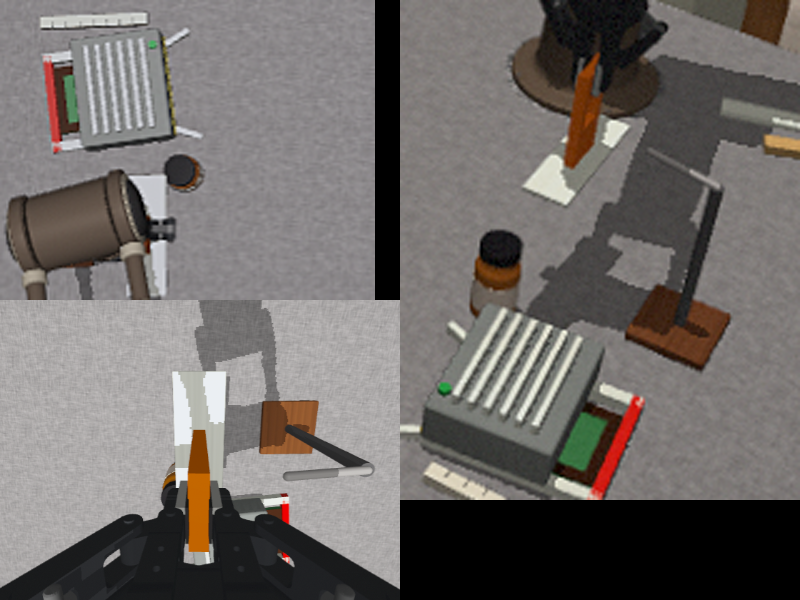

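The pane lies against the red bar (scene crop, about (600,450)). The wrist view shows the peg from tip at about (399,245) to post end at about (521,237). I locate it in the wrist camera.

Run:
```python
from h import *
import pickle
cs=pickle.load(open('c7.pkl','rb'));c=cs['wrist']
h=cv2.cvtColor(c['frame'],cv2.COLOR_RGB2HSV).astype(int)
for x in range(392,535,10):
    col=c['frame'][225:260,x].mean(1); print(x,col.astype(int).tolist())
print(c['frame'][242:250,390:408].mean(2).astype(int))
print('tip@.212',onz(c,[[398,245.5]],.212),'post',onz(c,[[521,237]],.2), 'proj expected',proj(c,[[.3755,.2235,.212],[.373,.2985,.2]]))
```

```text
392 [174, 170, 171, 172, 174, 164, 160, 168, 173, 173, 170, 170, 171, 173, 173, 169, 169, 161, 166, 182, 180, 174, 172, 169, 171, 167, 166, 170, 174, 170, 168, 168, 169, 175, 168]
402 [168, 162, 160, 161, 165, 175, 171, 168, 171, 171, 174, 171, 166, 177, 173, 115, 88, 99, 108, 115, 122, 128, 132, 131, 132, 131, 128, 118, 139, 178, 188, 184, 180, 175, 173]
412 [176, 176, 169, 170, 182, 187, 183, 178, 183, 183, 179, 174, 176, 178, 132, 87, 99, 109, 116, 123, 129, 135, 136, 134, 136, 134, 127, 125, 171, 177, 177, 178, 177, 179, 179]
422 [170, 167, 174, 171, 173, 175, 169, 166, 173, 177, 173, 168, 171, 153, 86, 96, 106, 115, 122, 129, 134, 136, 134, 136, 134, 129, 119, 180, 174, 173, 176, 178, 174, 173, 179]
432 [169, 172, 176, 174, 170, 170, 173, 174, 169, 163, 165, 171, 172, 83, 93, 104, 113, 121, 126, 133, 136, 135, 135, 135, 131, 122, 154, 172, 166, 170, 172, 168, 169, 168, 171]
442 [155, 155, 166, 175, 168, 169, 168, 166, 179, 180, 178, 172, 108, 90, 102, 112, 119, 125, 131, 136, 135, 135, 135, 132, 123, 134, 167, 172, 168, 165, 167, 169, 166, 169, 175]
452 [166, 172, 172, 177, 167,
[... 1615 characters left out ...]
 103 105 105]
 [176 168 166 170 167 169 147 101  84  92  99 105 108 111 112 113 113 114]
 [183 181 182 182 176 163 119  83  92 101 107 111 115 118 120 120 120 121]
 [178 176 180 178 173 161 119  89 100 108 114 118 122 125 127 127 127 127]
 [174 172 174 169 165 144 103  92 104 113 120 125 128 132 136 136 134 133]
 [170 171 172 169 167 148 106  94 105 114 121 127 132 138 142 140 136 136]
 [167 167 169 165 170 151 105  95 106 115 121 126 131 136 139 138 136 135]
 [167 170 171 167 173 177 136  92 106 115 123 127 132 136 137 138 136 135]]
tip@.212 [[0.37549486 0.22476685 0.212     ]] post [[0.37180988 0.30753146 0.2       ]] proj expected [[395.91871736 245.44069256]
 [506.53439643 238.27428718]]
```

Run:
```python
from h import *
import pickle
c=pickle.load(open('c7.pkl','rb'))['wrist']
for u,v in((396,246.7),(402,246.3),(462,242),(502,239)):
    P=onz(c,[[u,v]],.212)[0]
    z=.212
    for _ in range(5): P=onz(c,[[u,v]],z)[0]; z=.212-.16*(P[1]-.2235)
    print(P.round(4))
# eye/handle: foot ends & handle top in hand
h=cv2.cvtColor(c['frame'],cv2.COLOR_RGB2HSV).astype(int);m=(h[...,0]>=5)&(h[...,0]<22)&(h[...,1]>120)&(h[...,2]>60);m[:,:250]=0;m[:,310:]=0;m[:170]=0
cn,_=cv2.findContours(m.astype(np.uint8),cv2.RETR_EXTERNAL,cv2.CHAIN_APPROX_NONE);x=max(cn,key=cv2.contourArea);print(cv2.boundingRect(x))
M=R.from_quat(bot.sense()['tool_rot']).as_matrix();p=bot.sense()['eef_pos'];print(proj(c,p+np.array([[.025,-.006,-.028],[.025,.006,-.028],[-.025,-.006,-.028],[-.025,.006,-.028]])@M.T))
for y in(190,210,230,335,345): r=np.where(m[y])[0];print(y,r.min() if len(r) else 0,r.max() if len(r) else 0)
sc=pickle.load(open('c7.pkl','rb'))['scene'];e=p+M@np.array([0,0,-.0898+.0898+.0248]);print('eye exp scene',proj(sc,e),proj(sc,[.376,.2235,.212]))
```

```text
[0.3763 0.2237 0.212 ]
[0.3762 0.2275 0.2114]
[0.3746 0.2674 0.205 ]
[0.3734 0.2953 0.2005]
(262, 182, 33, 171)
[[261.45863545 248.16190031]
 [293.10591973 248.18240429]
 [263.13779315 357.28917481]
 [291.49512391 357.31713781]]
190 270 287
210 267 289
230 265 291
335 264 292
345 264 292
eye exp scene [[404.34313604 193.62869103]] [[428.70091405 209.73662639]]
```

apply_moves:
  increments:
    - {"gripper": 0,"travel": [-0.17,0,0.2],"roll": 0}
    - {"gripper": 0,"travel": [0,0,0.17],"roll": 0}
    - {"gripper": 0,"travel": [0,0.4,0],"roll": 0}
    - {"gripper": 0,"travel": [0,0.4,0],"roll": 0}
    - {"gripper": 0,"travel": [0,0.2,0],"roll": 0}
    - {"gripper": 0,"travel": [0,0.1,0],"roll": 0}
    - {"gripper": 0,"travel": [0,0,0],"roll": 0}
    - {"gripper": 0,"travel": [0,0,0],"roll": 0}

```text
clock: 18.85
eef_pos: [0.3805, 0.1957, 0.2392]
tool_rot: [-0.018, 1.0, -0.0, -0.0]
ft_force: [-0.4, -0.3, -1.8]
grip_width: 0.011
grip_force: 59.8
```

Run:
```python
from h import *
delta([.377,.258,.237],92)
c=imaging.camera('scene');a=cv2.resize(c['frame'][150:290,370:490],(480,560),interpolation=cv2.INTER_CUBIC)
cv2.imwrite('pics/s8.png',cv2.cvtColor(a,cv2.COLOR_RGB2BGR))
f=c['frame']
h=cv2.cvtColor(f,cv2.COLOR_RGB2HSV).astype(int);m=(h[...,0]>=4)&(h[...,0]<22)&(h[...,1]>120)&(h[...,2]>60);m[:,:380]=0;m[:,460:]=0;m[260:]=0
ys,xs=np.where(m);print('orange bbox',xs.min(),xs.max(),ys.min(),ys.max())
s=bot.sense();M=R.from_quat(s['tool_rot']).as_matrix();p=s['eef_pos']
print('eye corners',proj(c,p+np.array([[a,y,b] for y in(-.006,.006) for a in(-.013,.017) for b in(.0098,.0398)])@M.T).round(1).tolist(),'peg tip',proj(c,[.376,.2237,.212]))
for v in range(204,240,4): print(v,''.join('O' if q else '.' for q in m[v,405:450]))
```

```text
clk 18.85 pos [0.3805 0.1957 0.2392] yhead 92.06 units [0.03 1.56 0.05] roll 0.01
orange bbox 385 423 0 228
eye corners [[414.8, 202.5], [412.8, 212.1], [419.5, 196.7], [417.6, 206.2], [419.2, 204.3], [417.2, 213.8], [423.9, 198.4], [421.9, 207.8]] peg tip [[428.77318724 209.76686425]]
204 ........OOOOOOOOOOO..........................
208 ........OOOOOOOOOO...........................
212 .......OOOOOOOOOO............................
216 ......OOOOOOOOOO.............................
220 .....OOOOOOOOOO..............................
224 ....OOOOOOO..................................
228 ......OOO....................................
232 .............................................
236 .............................................
```

apply_moves:
  increments:
    - {"gripper": 0,"travel": [0.02,0.1,0.05],"roll": 0}
    - {"gripper": 0,"travel": [0,0.2,0],"roll": 0}
    - {"gripper": 0,"travel": [0,0.2,0],"roll": 0}
    - {"gripper": 0,"travel": [0,0.2,0],"roll": 0}
    - {"gripper": 0,"travel": [0,0.1,0],"roll": 0}
    - {"gripper": 0,"travel": [0,0,0],"roll": 0}

```text
clock: 19.4
eef_pos: [0.3787, 0.2291, 0.2376]
tool_rot: [-0.018, 1.0, 0.0, 0.0]
ft_force: [0.6, -0.4, -1.0]
grip_width: 0.0112
grip_force: 59.8
```

apply_moves:
  increments:
    - {"gripper": 0,"travel": [0,0.1,0],"roll": 0}
    - {"gripper": 0,"travel": [0,0.2,0],"roll": 0}
    - {"gripper": 0,"travel": [0,0.2,0],"roll": 0}
    - {"gripper": 0,"travel": [0,0.2,0],"roll": 0}
    - {"gripper": 0,"travel": [0,0.06,0],"roll": 0}
    - {"gripper": 0,"travel": [0,0,0],"roll": 0}
    - {"gripper": 0,"travel": [0,0,0],"roll": 0}

```text
clock: 19.98
eef_pos: [0.3775, 0.2584, 0.2374]
tool_rot: [-0.018, 1.0, -0.0, -0.0]
ft_force: [-0.3, -0.3, -1.8]
grip_width: 0.0111
grip_force: 59.8
```

Run:
```python
from h import *
delta([.377,.258,.237],92)
F=[]
for n in('scene','wrist','wrist','scene'): c=imaging.camera(n);F.append(bot.sense()['ft_force'])
print(np.mean(F,0),bot.sense()['moment'])
f=c['frame']
pts=[[.376-.001*k*.04,.2237+.001*k,.212-.00016*k] for k in range(0,75,5)]
for P,uv in zip(pts,proj(c,pts)): print(round(P[1],3),uv.round(1),f[int(round(uv[1])),int(round(uv[0]))])
```

```text
clk 19.9833 pos [0.3775 0.2584 0.2374] yhead 92.07 units [ 0.01 -0.01  0.01] roll 0.01
[-0.08729977  0.20580993 -2.0681974 ] [0.00132127 0.04487319 0.0021103 ]
0.224 [428.8 209.8] [90 86 84]
0.229 [430.6 210.7] [90 89 87]
0.234 [432.3 211.7] [85 82 78]
0.239 [434.1 212.7] [79 79 77]
0.244 [435.9 213.7] [99 68 54]
0.249 [437.7 214.6] [111  49   1]
0.254 [439.5 215.6] [112  47   1]
0.259 [441.3 216.6] [93 50 18]
0.264 [443.1 217.6] [79 78 74]
0.269 [444.9 218.6] [87 87 84]
0.274 [446.7 219.6] [85 80 77]
0.279 [448.5 220.5] [79 76 76]
0.284 [450.3 221.5] [101 100  94]
0.289 [452.1 222.5] [82 78 77]
0.294 [454.  223.5] [84 81 79]
```

The force stays near zero, and the handle's orange hides only the middle of the peg line, with grey on both sides, so the peg is through the eye. I lower it onto the peg.

apply_moves:
  increments:
    - {"gripper": 0,"travel": [0,0,0.1],"roll": 0}
    - {"gripper": 0,"travel": [0,0,0.1],"roll": 0}
    - {"gripper": 0,"travel": [0,0,0.1],"roll": 0}
    - {"gripper": 0,"travel": [0,0,0.05],"roll": 0}
    - {"gripper": 0,"travel": [0,0,0],"roll": 0}

```text
clock: 20.6
eef_pos: [0.377, 0.2579, 0.2225]
tool_rot: [-0.018, 1.0, -0.0, -0.001]
ft_force: [0.1, -0.2, -2.4]
grip_width: 0.0109
grip_force: 59.8
```

apply_moves:
  increments:
    - {"gripper": 0,"travel": [0,0,0.025],"roll": 0}
    - {"gripper": 0,"travel": [0,0,0.025],"roll": 0}
    - {"gripper": 0,"travel": [0,0,0],"roll": 0}

```text
clock: 20.85
eef_pos: [0.3777, 0.2583, 0.2215]
tool_rot: [-0.018, 1.0, 0.0, 0.0]
ft_force: [0.7, -0.2, -2.1]
grip_width: 0.0114
grip_force: 59.8
```

Run:
```python
from h import *
F=[]
for n in('wrist',)*5: c=imaging.camera(n);F.append(bot.sense()['ft_force'])
print(np.mean(F,0),bot.sense()['moment'],bot.sense()['eef_pos'])
```

```text
[ 0.15256839  0.1798045  -1.78115105] [-8.89288837e-05 -2.57060928e-02 -4.01601719e-02] [0.37764109 0.25834814 0.22159159]
```

apply_moves:
  increments:
    - {"gripper": 0,"travel": [0,0,0.025],"roll": 0}
    - {"gripper": 0,"travel": [0,0,0],"roll": 0}

```text
clock: 21.27
eef_pos: [0.3778, 0.2584, 0.2211]
tool_rot: [-0.018, 1.0, 0.0, 0.0]
ft_force: [-0.7, 0.0, 1.3]
grip_width: 0.0106
grip_force: 60.5
```

apply_moves:
  increments:
    - {"gripper": 0,"travel": [0,0,0.025],"roll": 0}
    - {"gripper": 0,"travel": [0,0,0],"roll": 0}

```text
clock: 21.43
eef_pos: [0.3778, 0.2584, 0.2208]
tool_rot: [-0.018, 1.0, 0.0, 0.0]
ft_force: [-2.7, -1.0, 6.7]
grip_width: 0.011
grip_force: 61.2
```

Run:
```python
from h import *
F=[]
for n in('wrist',)*5: c=imaging.camera(n);F.append(bot.sense()['ft_force'])
print(np.mean(F,0),bot.sense()['moment'],bot.sense()['eef_pos'])
```

```text
[-2.34692264 -1.5754266   6.36961746] [-0.2711898   0.50015466 -0.05990112] [0.37784231 0.25841774 0.22083609]
```

The eye rests on the peg (+6 N). I relieve it slightly, open gently and rise clear.

apply_moves:
  increments:
    - {"gripper": 0,"travel": [0,0,-0.02],"roll": 0}
    - {"gripper": 0.14,"travel": [0,0,0],"roll": 0}
    - {"gripper": 0.17,"travel": [0,0,0],"roll": 0}
    - {"gripper": 0.2,"travel": [0,0,0],"roll": 0}
    - {"gripper": 0.25,"travel": [0,0,0],"roll": 0}
    - {"gripper": 0.3,"travel": [0,0,0],"roll": 0}
    - {"gripper": 0.35,"travel": [0,0,0],"roll": 0}
    - {"gripper": 0.35,"travel": [0,0,0],"roll": 0}

```text
clock: 22.35
eef_pos: [0.3776, 0.2582, 0.2201]
tool_rot: [-0.018, 1.0, -0.0, -0.0]
ft_force: [-0.3, -0.5, -0.4]
grip_width: 0.0294
grip_force: 0.0
```

apply_moves:
  increments:
    - {"gripper": 0.35,"travel": [0,0,0],"roll": 0}
    - {"gripper": 0.35,"travel": [0,0,0],"roll": 0}
    - {"gripper": 0.35,"travel": [0,0,0],"roll": 0}
    - {"gripper": 0.35,"travel": [0,0,0],"roll": 0}
    - {"gripper": 0.35,"travel": [0,0,0],"roll": 0}
    - {"gripper": 0.35,"travel": [0,0,0],"roll": 0}

```text
clock: 22.85
eef_pos: [0.3776, 0.2583, 0.2203]
tool_rot: [-0.018, 1.0, 0.0, 0.0]
ft_force: [0.4, 0.4, 0.1]
grip_width: 0.03
grip_force: 0.0
```

```bash
cat > ck.py <<'E'
from h import *
c=imaging.camera('scene');f=c['frame']
h=cv2.cvtColor(f,cv2.COLOR_RGB2HSV).astype(int);H,S,V=h[...,0],h[...,1],h[...,2]
m=(H>=4)&(H<22)&(S>120)&(V>60);m[:,:400]=0;m[:,475:]=0;m[262:]=0;m[:170]=0
for v in range(180,262,4): print(v,''.join('O' if q else ('w' if S[v,405+i]<45 and V[v,405+i]>130 else ('#' if V[v,405+i]<60 else '.')) for i,q in enumerate(m[v,405:470])))
s=bot.sense();print(s['eef_pos'],s['ft_force'],s['grip_width'],s['clock'])
E
python3 ck.py
```

```text
180 ###############################################################.w
184 ##############################..#################################
188 ##.##########.###########################################....####
192 .........###########################........##########.....w.####
196 ####################.w.....#########........#########.....#######
200 www...www....w....w....w...###..###....OOOOOOO################...
204 www...w..wwwww........w.w..##..###...OOOOOOO##############...w...
208 ..wwwww.......www.w........#..###.OOOOOOOOO#..####........wwww...
212 ...wwww...wwwww..w......w........OOOOOOOOO#..####..........w.....
216 www..wwwww...ww..w..ww.........OOOOOOO.....................w.....
220 ......wwwww...................OOOOOOOO.ww..................w.w..w
224 w..........w.w.wwww....wwwww.OOOOOOOOwwwwwwwwwww............w....
228 w...wwwwww..w...w..ww.wwwwwOOOOOOOO.wwwwwwwwww..######......w....
232 ........www......ww.w...wwOOOOOOOO.wwwwwwww....######............
236 www.w...........wwww....OOOOOOO...w..www......######.........ww..
240 .........ww..wwwwwwwwwwOOOOO.w...wwww........######..........www.
244 ww......w.wwwwwwwwwwwwwww.w.....ww..........######.............w.
248 .w..ww.wwwwwwwwwwwwwwwwwww..w.ww...........######................
252 w....ww...wwwwwwwwwwwwwwwwwww............######.................w
256 ...............w...wwwwwwww.............######...................
260 .........wwwwwww...w.....#.............######....................
[0.37760471 0.25828789 0.22028583] [-0.31231113 -0.3019767  -0.32019712] 0.02984026619029101 22.9
```

The pusher is hanging with nothing on the wrist. Rise straight up.

apply_moves:
  increments:
    - {"gripper": 0.35,"travel": [0,0,-0.2],"roll": 0}
    - {"gripper": 0.35,"travel": [0,0,-0.5],"roll": 0}
    - {"gripper": 0.35,"travel": [0,0,-0.8],"roll": 0}
    - {"gripper": 0.35,"travel": [0,0,-0.8],"roll": 0}
    - {"gripper": 0.35,"travel": [0,0,-0.8],"roll": 0}
    - {"gripper": 0.35,"travel": [0,0,-0.5],"roll": 0}
    - {"gripper": 0.35,"travel": [0,0,0],"roll": 0}
    - {"gripper": 0.35,"travel": [0,0,0],"roll": 0}

```text
clock: 23.57
eef_pos: [0.3783, 0.2587, 0.3663]
tool_rot: [-0.018, 1.0, 0.001, 0.002]
ft_force: [0.9, -0.2, -0.0]
grip_width: 0.0299
grip_force: 0.0
```

apply_moves:
  increments:
    - {"gripper": 0.35,"travel": [0,0,0],"roll": 0}
    - {"gripper": 0.35,"travel": [0,0,0],"roll": 0}
    - {"gripper": 0.35,"travel": [0,0,0],"roll": 0}
    - {"gripper": 0.35,"travel": [0,0,0],"roll": 0}
    - {"gripper": 0.35,"travel": [0,0,0],"roll": 0}
    - {"gripper": 0.35,"travel": [0,0,0],"roll": 0}
    - {"gripper": 0.35,"travel": [0,0,0],"roll": 0}
    - {"gripper": 0.35,"travel": [0,0,0],"roll": 0}

```text
clock: 24.23
eef_pos: [0.3776, 0.2583, 0.3642]
tool_rot: [-0.018, 1.0, -0.0, -0.0]
ft_force: [-0.4, -0.8, 0.0]
grip_width: 0.0297
grip_force: 0.0
```

```bash
python3 ck.py; python3 gap.py | cut -c1-600
python3 - <<'E'
from h import *
import pickle
a=pickle.load(open('c0.pkl','rb'))['scene']['frame'].astype(int);b=imaging.camera('scene')['frame'].astype(int)
d=np.abs(a-b).sum(2)
for n,(x0,y0,x1,y1) in dict(can=(295,300,325,365),pliers=(183,192,228,224),rule=(338,333,405,370),jar=(357,242,381,277)).items(): print(n,d[y0:y1,x0:x1].mean(),(d[y0:y1,x0:x1]>90).mean())
E
```

```text
180 #############################....................................
184 ###############################..................................
188 ##.########################......................................
192 .........################........................................
196 ####################.w...........................................
200 www...........w...ww...w...............OOOOOOO...................
204 ..w...w....ww...........w...........OOOOOOOO..............w..ww.w
208 ..wwww.........w.w................OOOOOOOOO.................w....
212 ...ww.w.w..wwww........ww........OOOOOOOOO......................w
216 ..w..w..ww....w.....w..........OOOOOOO...........................
220 ........wwww............w...wwOOOOOOOOO..........................
224 w.......w..ww.....w......www.OOOOOOOO.w.wwwwwwww.................
228 w...wwwww.......w.....wwwwwOOOOOOOO..w..wwwwww..######...........
232 .w.......ww......w.wwwwwwwOOOOOOOO...w..www...#######............
236 www.ww..........wwwwwww..OOOOOO....ww..w......######.............
240 ........ww...wwwwwwwwwwOOOOO..w.....w.......##
[... 1315 characters left out ...]
, 54), (92, 52, 50, 26), (94, 55, 32, 21), (96, 53, 27, 18), (98, 52, 25, 18), (100, 48, 26, 16), (102, 44, 29, 18), (104, 124, 31, 20), (106, 192, 29, 21), (108, 210, 28, 21), (110, 206, 27, 16), (112, 208, 24, 19)]
scene 0.02 [(78, 54, 112, 64), (80, 54, 112, 64), (82, 55, 113, 65), (84, 55, 112, 63), (86, 57, 114, 66), (88, 55, 111, 63), (90, 54, 89, 51), (92, 54, 52, 30), (94, 52, 21, 12), (96, 52, 27, 16), (98, 50, 27, 15), (100, 42, 22, 8), (102, 49, 30, 16), (104, 142, 26, 15), (106, 199, 29, 23), (108, 211, 30, 24), (110, 206, 23, 16), (112, 208, 24, 16)]
can 10.544615384615385 0.0
pliers 9.490277777777777 0.002777777777777778
rule 17.097620008067768 0.043162565550625254
jar 10.3 0.0
```

```bash
python3 -c "
from rig import bot
print(bot.finish_job())"
```

```text
the job is handed in; nothing more can be done
None
```

The job is handed in: the pane is square against the red stop bar (about 5 N at contact), the pusher hangs by its eye on the peg, released, and the can, jar, pliers and rule show no sign of having moved. I viewed 11 pictures, one over your limit of 10.

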